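# Unlock the tea box and hold the key turned

## Task

The green tea box is held by a stiff red locking pin and a brass key lock: pick up the wooden mallet, knock the red pin all the way down with it, and stand the mallet back upright on the plank. Then take the blue-headed key from its wooden block, push it fully home in the lock past the sticky tumblers, turn it a quarter turn clockwise until it stops, and finish still gripping the key and holding it turned, because a spring turns it back. Touch the red pin only with the mallet, and leave the glasses, teapot, sugar tin and spoon cup where they stand.

Things in the scene. Friction and masses are not known exactly. Their poses are not given: they have to be found in the camera images.
- teabox: Green steel tea box, fixed to the plank, 180 mm (x) by 200 mm (y), top 60 mm above the plank. Origin: centre of its underside; z up. Brass lock plate centred at x -35, y +45 mm of the box; red locking pin at x -35, y -55 mm. The rear part (x above +30 mm) is the lid, held by a small bolt in a staple (11 mm tall) at x +10, y +45 mm; the bolt draws back as the plug turns.
- keyhole (a point): Centre of the key slot at the upper face of the square brass lock plate (46 by 46 by 6 mm, upper face 66 mm above the plank). Slot 25 mm along the box's x axis, 6 mm along its y axis, 2 mm chamfer; a half-turned key fits as well. Below the plate lies the plug. Axes as the box's.
- plug (a joint): Rotation of the lock's plug (rad): 0 at rest, slot in line with the plate's; grows as the key turns clockwise seen from above; hard stop at 1.57. A spring turns it back (0.04 Nm at 0, 0.13 Nm at 1.57). It turns only with the pin down (8 mm or more) and the key fully home, blade below the plate. The key has about 0.12 rad of play in it, so turn the hand that much farther.
- lockpin: Locking pin with red cap (16 mm across, 6 mm thick) in a brass ring (28 mm across, 3 mm high) on the tea box. Origin: centre of the cap's upper face; z up. Up, that face is 78 mm above the plank; fully down, 66 mm (12 mm travel, hard stop). Spring and stiff friction resist with 10 to 11 N; it stays where it is driven, so several blows add up.
- key: Steel key, blue plastic head, 60 g, standing in the key block. Origin: on its long axis, underside of its stop collar (16 mm across, 3 mm thick); z from blade to head, x the wide direction of blade and head. Head 30 mm wide (x), 9 mm thick (y), from 9 to 41 mm above the origin: grip across the thickness. Neck below it 12 by 8 mm. Fully home, the collar rests on the brass plate.
- key_tip (a point): Lowest point of the key's blade, 30 mm below its origin. Below the collar: round shank 4.6 mm, 9 mm long, then the blade 22 mm wide (x), 4 mm thick (y), wedge tip. Two sprung sticky tumblers in the plug press on the blade's faces: the last 15 mm need a push of some 5 to 15 N, eased by small wiggles.
- keyblock: Fixed wooden key block, 70 mm (x) by 50 mm (y) by 36 mm high, with a slot 25 mm along x by 6 mm along y right through its middle. Origin: centre of its underside. The key's x axis lies along the block's x axis at the start.
- mallet: Loose wooden pounding mallet, 200 g, standing upright on its flat striking face. Origin: centre of that face; z up along the handle. Dark head 46 mm across and 50 mm high (face 44 mm across), then a light round handle 18 to 20 mm across up to 136 mm. Grip the handle from above at about 105 mm and strike down with the face.
- glass1: Clear tea glass, 60 mm across, 85 mm tall, origin at the centre of its underside. Leave it alone.
- glass2: Clear tea glass, 60 mm across, 85 mm tall, origin at the centre of its underside. Leave it alone.
- glass3: Clear tea glass, 60 mm across, 85 mm tall, origin at the centre of its underside. Leave it alone.
- glass4: Clear tea glass, 60 mm across, 85 mm tall, origin at the centre of its underside. Leave it alone.
- teapot: Green teapot, 132 mm across, 125 mm tall, spout to +y and handle to -y of its own axes, reaching about 118 and 106 mm out. Leave it alone.
- sugartin: Steel sugar tin with clip-on lid, 94 mm across, 120 mm tall. Leave it alone.
- spooncup: Red plastic cup with steel spoons, 80 mm across, 152 mm tall. Leave it alone.

How it is judged:
By the outcome, as a careful person would: the job done as asked, in the order asked, and still so for the second after the job is handed in, while the arm keeps its last pose, push and grip.
It also fails if it takes over 67 s, if anything falls off the work surface, if the arm or the gripper's body presses on something with over 40 N, if the wrist force passes 120 N, or if a joint passes its speed limit or range.

## Robot

A 7-joint arm with a two-finger parallel gripper is mounted at the origin on the work surface. World frame = base frame: x ahead of the robot, y to its left, z up, the work surface at z = 0. Lengths are in m, angles in rad, forces in N, time in s.
With the tool pointing down it reaches from about 0.425 to 0.8 m from the base axis. Payload 8.3 kg.
Tool frame: the origin (TCP) lies between the finger pads; the fingertips stand 22 mm ahead of it and the grasp point (between the pads) lies 3 mm ahead of it; z points along the fingers, y is the direction in which the jaws open and shut (so a half turn about z gives the same grasp; the last joint's range is limited). The gripper opens to 85 mm and grips with 20 to 120 N. Pads are 22 mm wide; open, the fingers measure 114 mm over their backs; the gripper's body (76 mm by 85 mm) begins 54 mm behind the grasp point. The pads swing forward as they close: fully open they stand 13 mm farther back than shut.
Start: joints at [1.218, 0.383, 0.016, 1.37, -0.006, 1.388, -0.046], TCP at [0.179, -0.599, 0.253] pointing down, gripper open.
Joint ranges: [-2.95, 2.95], [-0.25, 2.06], [-1.52, 1.56], [0.18, 2.33], [-1.44, 4.58], [0.02, 2.06], [-3.01, 3.01]. Speed limits (rad/s): [2.39, 2.39, 3.01, 3.01, 3.14, 3.14, 3.14].

## Interface

Orientations are given as a 3x3 rotation matrix whose columns are the frame's x, y, z axes.
In Python, from rig import ctrl, viewer gives the robot as it stands.
- The arm moves only by the tool servo_tool, never from a script. Its argument "increments" is a list of rows, each an object of numbers: "tx", "ty", "tz": the shift along the tool's x, y, z in cm; "ax", "ay", "az": the turn, a rotation vector about the tool's x, y, z in degrees. In form: [{"tx": .., "ty": .., "tz": .., "ax": .., "ay": .., "az": ..}, ...]. A call has 1 to 8 rows; each row shifts and turns the commanded pose from where the row before left it, along the tool's axes as they then stand; what a row does not reach is not made up. A row lasts 1/12 s, in which the tool goes at most 41.7 mm and 7.16 degrees, less where a joint would pass 70% of its speed; a pose out of reach is approached as far as the arm can. A call with a gripper value outside its range is refused whole. "hand" is the opening, from -1 (shut) to 1 (fully open), so that 0 is half open, set as the call begins (left out, the last holds). The fingers move at their own pace and stop on an object; "force" is the grip in N (left out, the last holds). Time passes only in rows, so rows that do not move let the fingers close. It gives the time, the measured TCP pose, the force and the opening at its end, in the units of the state.
- ctrl.state(): the state, without advancing time (a new reading comes with each control period).
- viewer.snapshot(name): name is "scene" or "top"; returns (picture, depth): 384x512x3 uint8, red, green, blue; 384x512 float32, m along the optical axis (not along the pixel's ray), 0 where there is no reading.
- viewer.camera_info(name): a dict with "fx", "fy", "cx", "cy" (pixels), "xyz" and "orientation" of the camera in the world. Camera axes: x right, y down, z forward; pixel columns grow to the right and rows downward; lengths in m; the calibration is good to about 2 mm. A picture is of the moment at which its call begins. camera_info takes no time and is no camera call.
- ctrl.close_job(): hands the job in, once; it reports no verdict.
The state is a dict: "time_s": time; "joints": joint angles; "dq": joint speeds; "effort": joint torques, N m; "tcp_pos": TCP position; "orientation": TCP orientation; "force": force on the tool from outside, world axes, zero at the start; "torque": the same for the moment, N m; "grip_width": finger opening in m.
Only numpy, scipy, OpenCV 4.12 (cv2) and the standard library are available. Lean on these libraries where they do the work, as an engineer would, in place of code of your own. Each camera call takes 0.05 s, during which the arm holds its last target.

## Working session

There is one attempt and no reset: what is moved stays moved. The work goes in short steps, Python scripts to look and compute and a tool call to move; the robot and the scene stay as the last step left them, time stands still between calls to the robot, and variables do not carry over. Pictures are saved under pics/ and viewed, and the job is handed in when it is done.

Besides the shell and the picture viewer there is one more tool, called after "Emit:" as name(argument=value, ...) on one line, values as JSON. servo_tool: Moves the arm, as the interface text tells. Its arguments: {"type":"object","properties":{"increments":{"type":"array"},"hand":{"type":"number"},"force":{"type":"number"}},"required":["increments"]}

```bash
ls; mkdir -p pics; python3 - <<'E'
from rig import ctrl, viewer
import cv2, numpy as np
s=ctrl.state(); print(s)
for n in ("scene","top"):
    p,d=viewer.snapshot(n); cv2.imwrite(f"pics/{n}0.png",p[:,:,::-1]); np.save(f"pics/{n}0d.npy",d); np.save(f"pics/{n}0p.npy",p)
    print(n,viewer.camera_info(n))
E
```

```text
pics
{'time_s': 0.0, 'joints': array([ 1.21810651,  0.384222  ,  0.01636009,  1.37118509, -0.0063012 ,
        1.38822281, -0.04650539]), 'dq': array([-0.0013396 ,  0.00104504, -0.00070846,  0.00052359,  0.00072548,
        0.00214871, -0.00116625]), 'effort': array([-4.20855304e-04, -6.27600861e+01,  8.44296310e-01, -3.71823156e+01,
        1.68010307e-02,  1.42065602e-02,  4.07032530e-05]), 'tcp_pos': array([ 0.17849897, -0.59846678,  0.2522748 ]), 'orientation': array([[ 9.58283706e-01,  2.85818094e-01, -5.97344502e-04],
       [ 2.85818716e-01, -9.58281830e-01,  1.89634202e-03],
       [-3.04155216e-05, -1.98796589e-03, -9.99998024e-01]]), 'force': array([ 0.20525524,  1.15104301, -0.18091029]), 'torque': array([-0.01669459,  0.01057466,  0.03176613]), 'grip_width': 0.0853579667636041}
scene {'fx': 454.46762238005687, 'fy': 454.46762238005687, 'cx': 241.65837045363224, 'cy': 193.53005602436218, 'xyz': array([ 1.07439896, -0.81046079,  1.03852296]), 'orientation': array([[ 0.87629323,  0.34647842, -0.33475795],
       [ 0.48175197, -0.63740802,  0.60135352],
       [-0.00502138, -0.68823232, -0.72547299]])}
top {'fx': 349.2378359215004, 'fy': 349.2378359215004, 'cx': 257.0787239976562, 'cy': 194.46421770463732, 'xyz': array([ 0.46297445, -0.01156903,  0.86272794]), 'orientation': array([[-0.03241814, -0.97897065,  0.20140888],
       [-0.99947321,  0.0320637 , -0.00502284],
       [-0.00154071, -0.20146561, -0.97949438]])}
```

View pics/scene0.png

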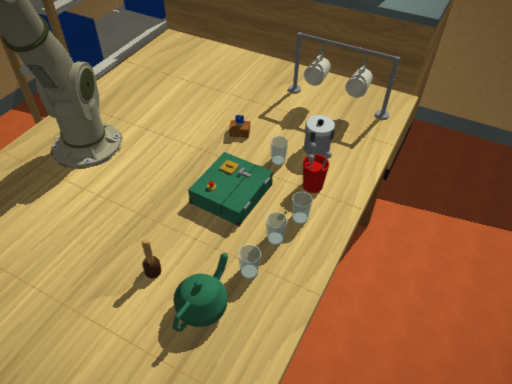

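View pics/top0.png

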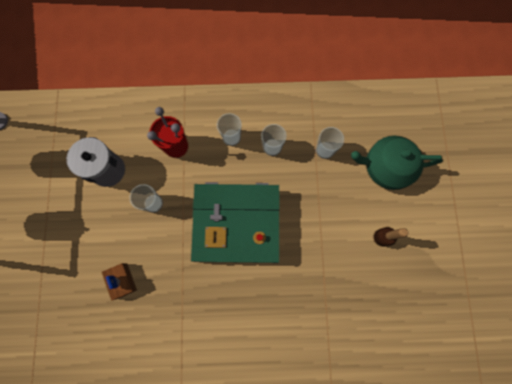

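```bash
cat > h.py <<'E'
import numpy as np, cv2
from rig import ctrl, viewer
def ray(n,u,v):
    c=viewer.camera_info(n); R=np.array(c["orientation"])
    return np.array(c["xyz"]), R@np.array([(u-c["cx"])/c["fx"],(v-c["cy"])/c["fy"],1])
def onz(n,u,v,z):
    o,d=ray(n,u,v); return o+d*(z-o[2])/d[2]
def bydepth(n,u,v,D):
    o,d=ray(n,u,v); return o+d*D[int(round(v)),int(round(u))]
def proj(n,p):
    c=viewer.camera_info(n); q=np.array(c["orientation"]).T@(np.array(p)-c["xyz"])
    return np.array([c["cx"]+c["fx"]*q[0]/q[2],c["cy"]+c["fy"]*q[1]/q[2]])
def two(u1,v1,u2,v2): # top, scene triangulate
    o1,d1=ray("top",u1,v1);o2,d2=ray("scene",u2,v2)
    A=np.stack([d1,-d2],1); t=np.linalg.lstsq(A,o2-o1,rcond=None)[0]
    a,b=o1+d1*t[0],o2+d2*t[1]; return (a+b)/2,np.linalg.norm(a-b)
def crop(p,x0,y0,w,h,k,f):
    c=cv2.resize(p[y0:y0+h,x0:x0+w,::-1],None,fx=k,fy=k,interpolation=cv2.INTER_CUBIC)
    for i in range(0,w,10): cv2.putText(c,str(x0+i) if i%20==0 else "",(i*k,8),0,.3,(255,255,255),1); cv2.line(c,(i*k,0),(i*k,3),(255,255,255),1)
    for i in range(0,h,10): cv2.putText(c,str(y0+i) if i%20==0 else "",(0,i*k+3),0,.3,(255,255,255),1)
    cv2.imwrite(f,c)
E
python3 - <<'E'
from h import *
p=np.load("pics/top0p.npy"); s=np.load("pics/scene0p.npy")
crop(p,185,175,105,95,7,"pics/tbox.png")
crop(p,90,245,60,60,9,"pics/tkey.png")
crop(p,350,210,80,60,9,"pics/tmal.png")
crop(s,180,100,100,130,5,"pics/sbox.png")
crop(s,125,225,60,60,9,"pics/smal.png")
E
```

```text
(no output)
```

View pics/tbox.png

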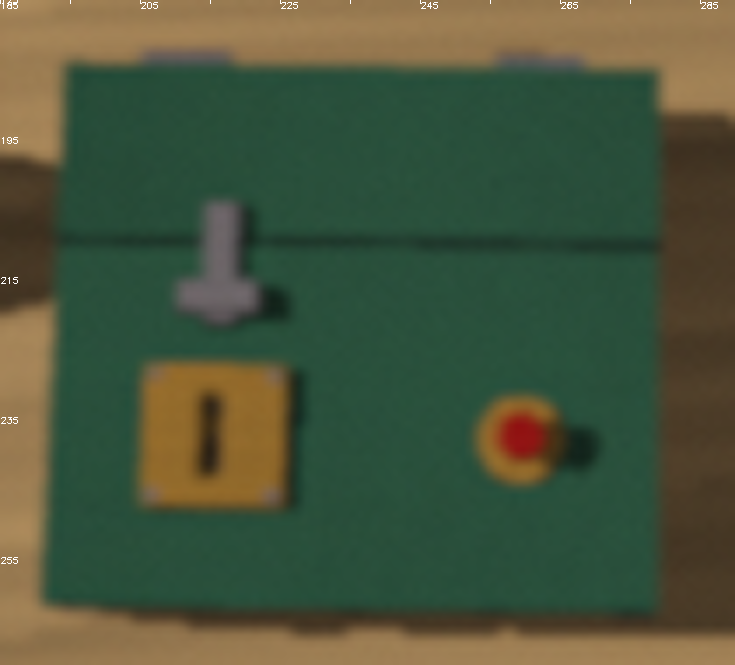

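View pics/tkey.png

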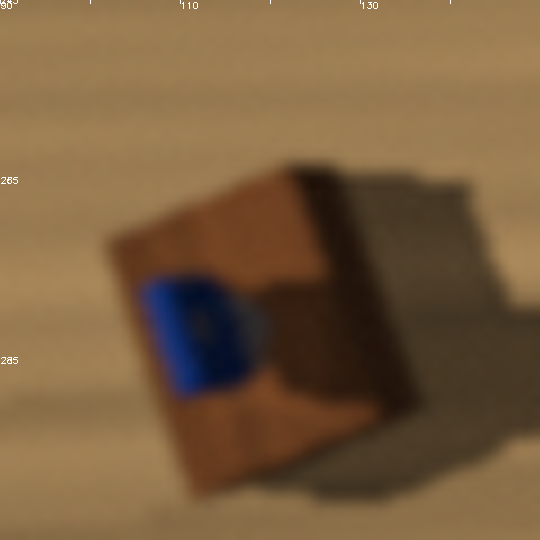

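View pics/tmal.png

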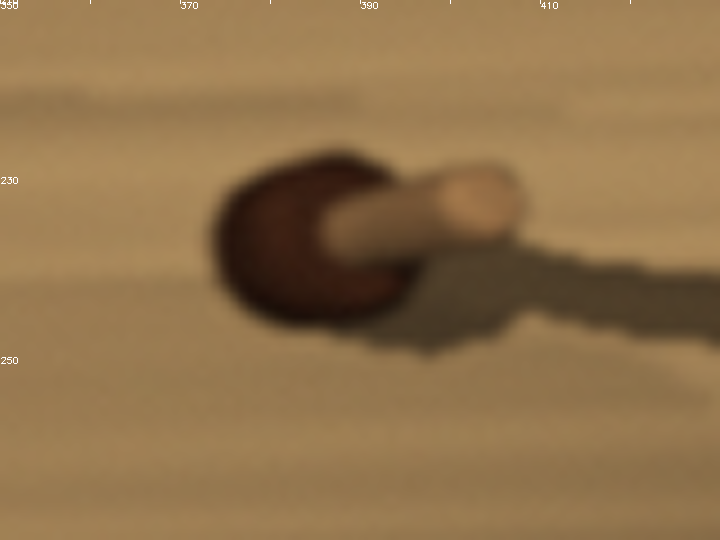

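View pics/sbox.png

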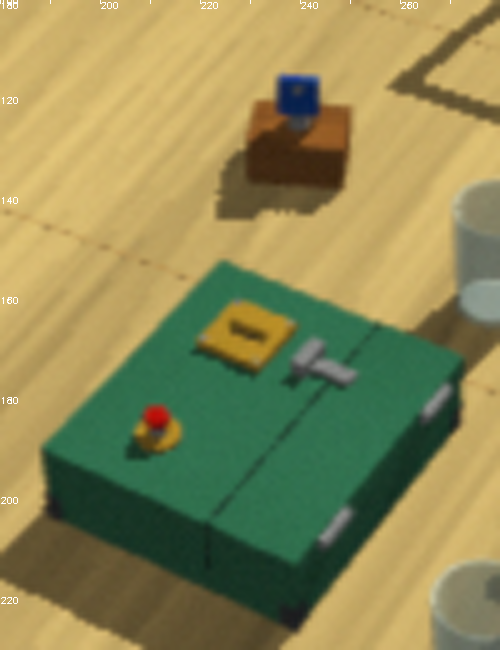

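View pics/smal.png

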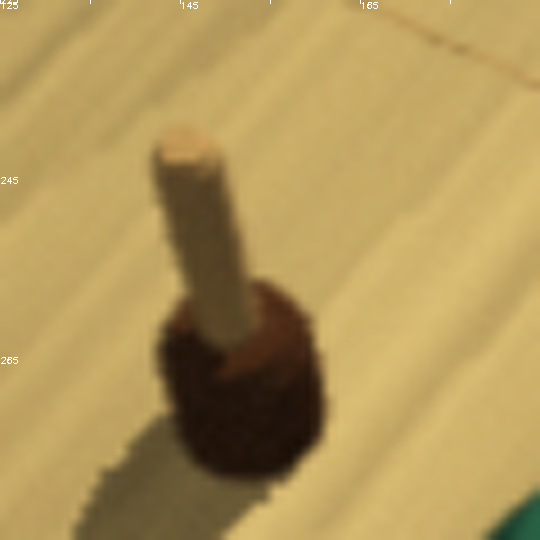

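```bash
python3 - <<'E'
from h import *
np.set_printoptions(precision=4,suppress=True)
f=lambda x,y,x0,y0,k:((x+.5)/k-.5+x0,(y+.5)/k-.5+y0)
T=lambda x,y:f(x,y,185,175,7)
C=[T(65,63),T(660,70),T(657,612),T(42,605)]
W=np.array([onz("top",*c,.06) for c in C]); print("box",W, [np.linalg.norm(W[i]-W[i-1]) for i in range(4)], W.mean(0))
print("pin top",onz("top",*T(520,437),.078)," scene",onz("scene",*f(157,414,180,100,5),.078))
print("slot top",onz("top",*T(208,435),.066)," scene",onz("scene",*f(248,332,180,100,5),.066))
P=np.array([onz("top",*T(*c),.066) for c in [(142,363),(290,365),(290,507),(139,507)]]);print("plate",P.mean(0),P)
print("mal top",onz("top",*f(482,201,350,210,9),.136)," scene",onz("scene",*f(188,145,125,225,9),.136), two(*f(482,201,350,210,9),*f(188,145,125,225,9)))
print("key top",onz("top",*f(178,335,90,245,9),.077)," scene",onz("scene",*f(298,77,180,100,5),.077),two(*f(178,335,90,245,9),*f(298,77,180,100,5)))
K=lambda x,y:f(x,y,90,245,9)
B=np.array([onz("top",*K(*c),.036) for c in [(108,240),(290,168),(378,405),(195,495)]]);print("block",B,B.mean(0),[np.linalg.norm(B[i]-B[i-1]) for i in range(4)])
H=np.array([onz("top",*K(*c),.077) for c in [(158,280),(195,392)]]);print(H,H[0]-H[1])
print("glasses etc")
D=np.load("pics/top0d.npy")
for n,u,v in [("handle",403,232),("pincap",259,237),("plate",222,237),("keytop",109,282),("table",300,320),("boxtop",240,240),("block",125,290)]: print(n,bydepth("top",u,v,D))
E
```

```text
box [[ 0.6592  0.1327  0.06  ]
 [ 0.6502 -0.0678  0.06  ]
 [ 0.4709 -0.0588  0.06  ]
 [ 0.4796  0.1394  0.06  ]] [np.float64(0.1797112084683715), np.float64(0.20077472387429982), np.float64(0.17946064715683716), np.float64(0.19841835821317447)] [0.565  0.0364 0.06  ]
pin top [ 0.5271 -0.0164  0.078 ]  scene [ 0.5287 -0.0178  0.078 ]
slot top [0.532  0.0847 0.066 ]  scene [0.5342 0.0811 0.066 ]
plate [0.5319 0.0824 0.066 ] [[0.5561 0.1061 0.066 ]
 [0.5539 0.0578 0.066 ]
 [0.508  0.0585 0.066 ]
 [0.5096 0.1072 0.066 ]]
mal top [ 0.5231 -0.3159  0.136 ]  scene [ 0.5251 -0.3191  0.136 ] (array([ 0.5233, -0.3173,  0.1328]), np.float64(0.00026880136297441397))
key top [0.4404 0.3135 0.077 ]  scene [0.4413 0.3133 0.077 ] (array([0.4405, 0.3141, 0.0761]), np.float64(0.0005845037902229221))
block [[0.4635 0.3497 0.036 ]
 [0.4802 0.3038 0.036 ]
 [0.4202 0.2787 0.036 ]
 [0.3996 0.3241 0.036 ]] [0.4409 0.3141 0.036 ] [np.float64(0.06883896983937395), np.float64(0.048897536360784), np.float64(0.06504525049640444), np.float64(0.04986194185362972)]
[[0.4536 0.3191 0.077 ]
 [0.4268 0.3087 0.077 ]] [0.0268 0.0104 0.    ]
glasses etc
handle [ 0.5229 -0.3157  0.1359]
pincap [ 0.5271 -0.0167  0.0779]
plate [0.5308 0.0673 0.0656]
keytop [0.4399 0.3138 0.078 ]
table [ 0.3364 -0.1069  0.0006]
boxtop [0.5232 0.0268 0.0592]
block [0.4197 0.2934 0.0367]
```

```bash
cat > plan.py <<'E'
import sys; from h import *
np.set_printoptions(precision=4,suppress=True)
def plan(x,y,z,yaw):
    s=ctrl.state(); R=np.array(s["orientation"]); p=np.array(s["tcp_pos"])
    y0=np.degrees(np.arctan2(R[1,0],R[0,0])); a=-((yaw-y0+180)%360-180)
    c=np.radians(yaw); tx=np.array([np.cos(c),np.sin(c),0]); ty=np.array([np.sin(c),-np.cos(c),0])
    d=np.array([x,y,z])-p
    print("t",round(s["time_s"],2),"p",p,"yaw",round(y0,2),"tilt",R[:2,2],"F",s["force"],"w",s["grip_width"],"q",np.array(s["joints"]))
    print("az",round(a,2),"then cm t:",d@tx*100,d@ty*100,-d[2]*100)
if __name__=="__main__": plan(*map(float,sys.argv[1:5]))
E
python3 plan.py .524 -.317 .25 58.8
```

```text
t 0.1 p [ 0.1785 -0.5985  0.2524] yaw 16.61 tilt [-0.0005  0.0017] F [-0.2878  0.0096 -0.1119] w 0.08559015618302833 q [ 1.2181  0.3842  0.0164  1.371  -0.0063  1.3882 -0.0465]
az -42.19 then cm t: 41.97576098751479 14.966709130326963 0.23674775006963245
```

Emit:
servo_tool(increments=[{"az": -7},{"az": -7},{"az": -7},{"az": -7},{"az": -7},{"az": -7},{"tx": 3.5,"ty": 1.2},{"tx": 3.5,"ty": 1.2}], hand=1, force=100)

```text
schema error: expected keys tx, ty, tz, ax, ay, az
```

Emit:
servo_tool(increments=[{"tx": 3.5,"ty": 1.2},{"tx": 3.5,"ty": 1.2},{"tx": 3.5,"ty": 1.2},{"tx": 3.5,"ty": 1.2},{"tx": 3.5,"ty": 1.2},{"tx": 3.5,"ty": 1.2},{"tx": 3.5,"ty": 1.2},{"tx": 3.5,"ty": 1.2}])

```text
schema error: expected keys tx, ty, tz, ax, ay, az
```

```bash
python3 plan.py .524 -.317 .25 58.8
```

```text
t 0.1 p [ 0.1785 -0.5985  0.2524] yaw 16.61 tilt [-0.0005  0.0017] F [-0.2878  0.0096 -0.1119] w 0.08559015618302833 q [ 1.2181  0.3842  0.0164  1.371  -0.0063  1.3882 -0.0465]
az -42.19 then cm t: 41.97576098751479 14.966709130326963 0.23674775006963245
```

All six keys are needed per row.

Emit:
servo_tool(increments=[{"tx": 0,"ty": 0,"tz": 0,"ax": 0,"ay": 0,"az": -7},{"tx": 0,"ty": 0,"tz": 0,"ax": 0,"ay": 0,"az": -7},{"tx": 0,"ty": 0,"tz": 0,"ax": 0,"ay": 0,"az": -7},{"tx": 0,"ty": 0,"tz": 0,"ax": 0,"ay": 0,"az": -7},{"tx": 0,"ty": 0,"tz": 0,"ax": 0,"ay": 0,"az": -7},{"tx": 0,"ty": 0,"tz": 0,"ax": 0,"ay": 0,"az": -7},{"tx": 3,"ty": 1.1,"tz": 0,"ax": 0,"ay": 0,"az": 0},{"tx": 3,"ty": 1.1,"tz": 0,"ax": 0,"ay": 0,"az": 0}], hand=1, force=100)

```text
time_s: 0.77
tcp_pos: [0.2266, -0.5597, 0.2523]
orientation: [[0.524, 0.851, -0.001], [0.851, -0.524, 0.001], [0.0, -0.002, -1.0]]
force: [1.7, 0.4, -0.3]
grip_width: 0.0852
```

Emit:
servo_tool(increments=[{"tx": 3.5,"ty": 1.3,"tz": 0,"ax": 0,"ay": 0,"az": 0},{"tx": 3.5,"ty": 1.3,"tz": 0,"ax": 0,"ay": 0,"az": 0},{"tx": 3.5,"ty": 1.3,"tz": 0,"ax": 0,"ay": 0,"az": 0},{"tx": 3.5,"ty": 1.3,"tz": 0,"ax": 0,"ay": 0,"az": 0},{"tx": 3.5,"ty": 1.3,"tz": 0,"ax": 0,"ay": 0,"az": 0},{"tx": 3.5,"ty": 1.3,"tz": 0,"ax": 0,"ay": 0,"az": 0},{"tx": 3.5,"ty": 1.3,"tz": 0,"ax": 0,"ay": 0,"az": 0},{"tx": 3.5,"ty": 1.3,"tz": 0,"ax": 0,"ay": 0,"az": 0}])

```text
time_s: 1.43
tcp_pos: [0.4643, -0.3729, 0.253]
orientation: [[0.521, 0.853, -0.001], [0.853, -0.521, 0.0], [0.0, -0.001, -1.0]]
force: [0.3, -0.8, 0.4]
grip_width: 0.0852
```

```bash
python3 plan.py .524 -.317 .25 58.8
```

```text
t 1.43 p [ 0.4643 -0.3729  0.253 ] yaw 58.59 tilt [-0.0005  0.0004] F [ 0.3374 -0.8103  0.3569] w 0.08517150249320717 q [ 0.8373  0.3358 -0.2802  1.4452  0.093   1.3742  0.0056]
az -0.21 then cm t: 7.876766431624288 2.213988293113183 0.2976264978452714
```

Emit:
servo_tool(increments=[{"tx": 2.6,"ty": 0.8,"tz": 0,"ax": 0,"ay": 0,"az": 0},{"tx": 2.6,"ty": 0.8,"tz": 0,"ax": 0,"ay": 0,"az": 0},{"tx": 2.6,"ty": 0.7,"tz": 0,"ax": 0,"ay": 0,"az": 0},{"tx": 0,"ty": 0,"tz": 3,"ax": 0,"ay": 0,"az": 0},{"tx": 0,"ty": 0,"tz": 3,"ax": 0,"ay": 0,"az": 0},{"tx": 0,"ty": 0,"tz": 0,"ax": 0,"ay": 0,"az": 0}])

```text
time_s: 1.93
tcp_pos: [0.5209, -0.3177, 0.1866]
orientation: [[0.52, 0.854, -0.009], [0.854, -0.52, 0.005], [-0.0, -0.011, -1.0]]
force: [-0.5, -0.0, -1.3]
grip_width: 0.0857
```

```bash
python3 - <<'E'
from h import *
p,d=viewer.snapshot("scene"); crop(p,90,170,130,130,5,"pics/s1.png")
E
python3 plan.py .524 -.317 .108 58.8
```

```text
t 1.98 p [ 0.5215 -0.3187  0.1897] yaw 58.62 tilt [-0.0067  0.0038] F [-1.0704 -0.0955  0.9224] w 0.08564521750031295 q [ 0.726   0.4146 -0.3085  1.4848  0.1278  1.2699 -0.1446]
az -0.18 then cm t: 0.2806818325957223 0.12663483073273216 8.174477934926657
```

View pics/s1.png

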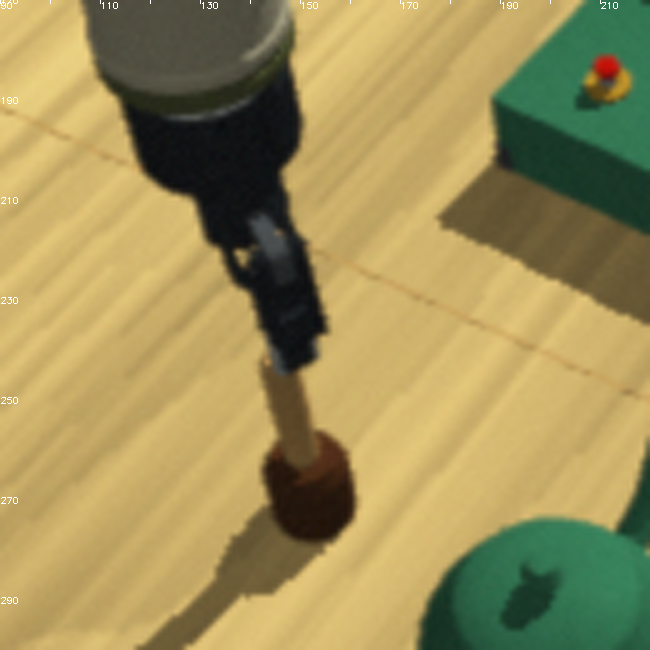

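Emit:
servo_tool(increments=[{"tx": 0.2,"ty": 0.1,"tz": 2,"ax": 0,"ay": 0,"az": 0},{"tx": 0,"ty": 0,"tz": 2.2,"ax": 0,"ay": 0,"az": 0},{"tx": 0,"ty": 0,"tz": 2,"ax": 0,"ay": 0,"az": 0},{"tx": 0,"ty": 0,"tz": 1.5,"ax": 0,"ay": 0,"az": 0},{"tx": 0,"ty": 0,"tz": 0.5,"ax": 0,"ay": 0,"az": 0},{"tx": 0,"ty": 0,"tz": 0,"ax": 0,"ay": 0,"az": 0}])

```text
time_s: 2.48
tcp_pos: [0.5251, -0.319, 0.1114]
orientation: [[0.522, 0.853, -0.001], [0.853, -0.522, 0.0], [-0.0, -0.001, -1.0]]
force: [-0.1, -0.1, -0.2]
grip_width: 0.0851
```

Emit:
servo_tool(increments=[{"tx": 0,"ty": 0,"tz": 0,"ax": 0,"ay": 0,"az": 0},{"tx": 0,"ty": 0,"tz": 0,"ax": 0,"ay": 0,"az": 0},{"tx": 0,"ty": 0,"tz": 0,"ax": 0,"ay": 0,"az": 0},{"tx": 0,"ty": 0,"tz": 0,"ax": 0,"ay": 0,"az": 0},{"tx": 0,"ty": 0,"tz": 0,"ax": 0,"ay": 0,"az": 0},{"tx": 0,"ty": 0,"tz": 0,"ax": 0,"ay": 0,"az": 0}], hand=-1, force=90)

```text
time_s: 2.98
tcp_pos: [0.5255, -0.3184, 0.112]
orientation: [[0.521, 0.854, 0.0], [0.854, -0.521, -0.0], [0.0, 0.0, -1.0]]
force: [-0.8, 0.6, 1.2]
grip_width: 0.0175
```

```bash
python3 - <<'E'
from h import *
p,d=viewer.snapshot("scene"); crop(p,90,170,130,130,5,"pics/s2.png")
E
python3 plan.py .524 -.317 .23 58.8
```

```text
t 3.03 p [ 0.5255 -0.3185  0.112 ] yaw 58.61 tilt [ 0.0002 -0.0001] F [-2.3364  0.9839  5.0251] w 0.01739559318257482 q [ 0.7176  0.4822 -0.3012  1.5707  0.1541  1.1118 -0.1675]
az -0.19 then cm t: 0.04851836779620564 -0.20642976644695776 -11.801416147594201
```

View pics/s2.png

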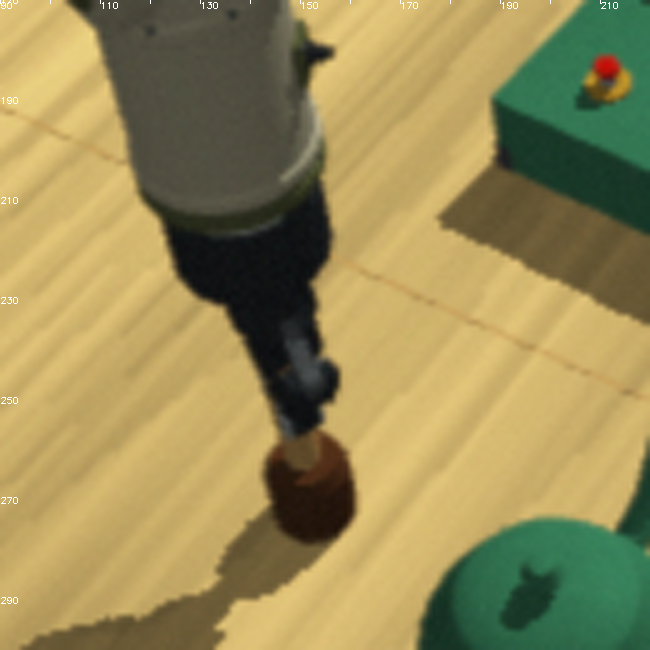

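Emit:
servo_tool(increments=[{"tx": 0,"ty": 0,"tz": -2,"ax": 0,"ay": 0,"az": 0},{"tx": 0,"ty": 0,"tz": -3,"ax": 0,"ay": 0,"az": 0},{"tx": 0,"ty": 0,"tz": -3,"ax": 0,"ay": 0,"az": 0},{"tx": 0,"ty": 0,"tz": -3,"ax": 0,"ay": 0,"az": 0},{"tx": 0,"ty": 0,"tz": 0,"ax": 0,"ay": 0,"az": 0}])

```text
time_s: 3.45
tcp_pos: [0.5279, -0.3196, 0.2282]
orientation: [[0.521, 0.854, 0.008], [0.854, -0.521, -0.005], [0.0, 0.01, -1.0]]
force: [1.1, -0.3, -1.2]
grip_width: 0.0175
```

Emit:
servo_tool(increments=[{"tx": 2,"ty": -1.2,"tz": 0,"ax": 0,"ay": 0,"az": 0},{"tx": 3.2,"ty": -1.9,"tz": 0,"ax": 0,"ay": 0,"az": 0},{"tx": 3.2,"ty": -1.9,"tz": 0,"ax": 0,"ay": 0,"az": 0},{"tx": 3.2,"ty": -1.9,"tz": 0,"ax": 0,"ay": 0,"az": 0},{"tx": 3.2,"ty": -1.9,"tz": 0,"ax": 0,"ay": 0,"az": 0},{"tx": 3.2,"ty": -1.9,"tz": 0,"ax": 0,"ay": 0,"az": 0},{"tx": 3.2,"ty": -1.9,"tz": 0,"ax": 0,"ay": 0,"az": 0},{"tx": 2.5,"ty": -1.5,"tz": 0,"ax": 0,"ay": 0,"az": 0}])

```text
time_s: 4.12
tcp_pos: [0.5279, -0.0392, 0.2209]
orientation: [[0.519, 0.855, -0.0], [0.855, -0.519, 0.001], [0.0, -0.001, -1.0]]
force: [0.1, 0.4, -2.2]
grip_width: 0.0177
```

Emit:
servo_tool(increments=[{"tx": 2,"ty": -1.2,"tz": 0,"ax": 0,"ay": 0,"az": 0},{"tx": 0,"ty": 0,"tz": 0,"ax": 0,"ay": 0,"az": 0},{"tx": 0,"ty": 0,"tz": 0,"ax": 0,"ay": 0,"az": 0}])

```text
time_s: 4.37
tcp_pos: [0.5284, -0.0175, 0.2209]
orientation: [[0.518, 0.856, -0.001], [0.856, -0.518, 0.0], [0.0, -0.001, -1.0]]
force: [0.6, -1.4, -2.9]
grip_width: 0.0175
```

```bash
python3 - <<'E'
from h import *
p,d=viewer.snapshot("scene"); crop(p,150,80,130,130,5,"pics/s3.png")
E
python3 plan.py .5275 -.0172 .195 58.8
```

```text
t 4.42 p [ 0.5285 -0.0194  0.2208] yaw 58.66 tilt [-0.0008 -0.0003] F [ 1.2046 -0.7756 -1.3702] w 0.018304381695414526 q [ 0.3899  0.231  -0.4832  1.6659  0.1117  1.2729 -0.6622]
az -0.14 then cm t: 0.14115735471156793 -0.1966021532467246 2.5778630353065046
```

View pics/s3.png

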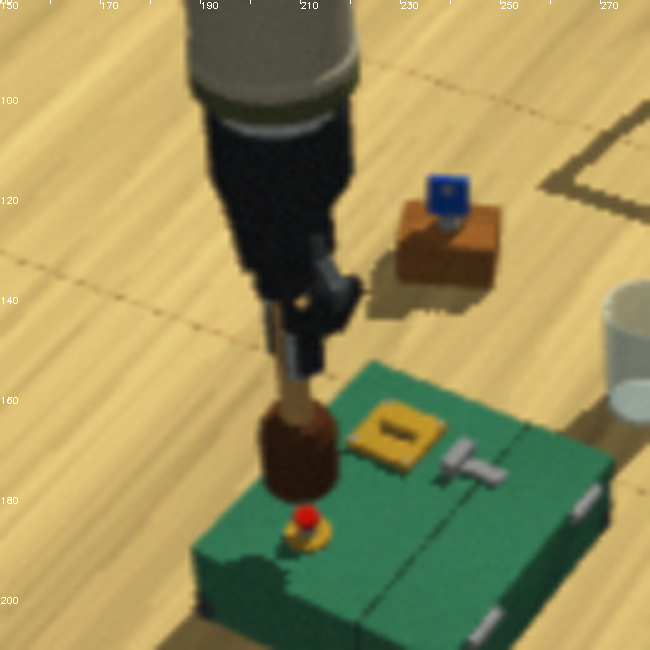

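Emit:
servo_tool(increments=[{"tx": 0.1,"ty": -0.2,"tz": 1.2,"ax": 0,"ay": 0,"az": 0},{"tx": 0,"ty": 0,"tz": 1.2,"ax": 0,"ay": 0,"az": 0},{"tx": 0,"ty": 0,"tz": 0.6,"ax": 0,"ay": 0,"az": 0},{"tx": 0,"ty": 0,"tz": 0.5,"ax": 0,"ay": 0,"az": 0},{"tx": 0,"ty": 0,"tz": 0.3,"ax": 0,"ay": 0,"az": 0}])

```text
time_s: 4.83
tcp_pos: [0.5274, -0.0189, 0.1835]
orientation: [[0.523, 0.853, -0.001], [0.853, -0.523, -0.001], [-0.001, -0.0, -1.0]]
force: [-3.6, -1.2, 7.6]
grip_width: 0.0176
```

Emit:
servo_tool(increments=[{"tx": 0,"ty": 0,"tz": 0.3,"ax": 0,"ay": 0,"az": 0},{"tx": 0,"ty": 0,"tz": 0.3,"ax": 0,"ay": 0,"az": 0},{"tx": 0,"ty": 0,"tz": 0,"ax": 0,"ay": 0,"az": 0}])

```text
time_s: 5.08
tcp_pos: [0.5274, -0.0188, 0.1778]
orientation: [[0.522, 0.853, -0.0], [0.853, -0.522, -0.001], [-0.001, 0.0, -1.0]]
force: [-1.7, -1.1, -0.1]
grip_width: 0.0175
```

```bash
python3 plan.py .5275 -.0172 .178 58.8
```

```text
t 5.08 p [ 0.5274 -0.0188  0.1778] yaw 58.51 tilt [-0.0003 -0.0008] F [-1.6861 -1.1191 -0.1408] w 0.017535068769289616 q [ 0.3838  0.2635 -0.4805  1.728   0.1313  1.1822 -0.6822]
az -0.29 then cm t: 0.14285679059288614 -0.07960132848064667 -0.021406209580590585
```

Emit:
servo_tool(increments=[{"tx": 0,"ty": 0,"tz": 0.2,"ax": 0,"ay": 0,"az": 0},{"tx": 0,"ty": 0,"tz": 0,"ax": 0,"ay": 0,"az": 0}])

```text
time_s: 5.25
tcp_pos: [0.5282, -0.0185, 0.1774]
orientation: [[0.522, 0.853, 0.002], [0.853, -0.522, -0.001], [0.0, 0.002, -1.0]]
force: [-6.3, -0.9, 14.8]
grip_width: 0.0179
```

Emit:
servo_tool(increments=[{"tx": 0,"ty": 0,"tz": 0.2,"ax": 0,"ay": 0,"az": 0},{"tx": 0,"ty": 0,"tz": 0,"ax": 0,"ay": 0,"az": 0}])

```text
time_s: 5.42
tcp_pos: [0.5287, -0.0183, 0.1771]
orientation: [[0.522, 0.853, 0.004], [0.853, -0.522, -0.001], [0.001, 0.004, -1.0]]
force: [-10.9, -0.6, 27.2]
grip_width: 0.0178
```

Emit:
servo_tool(increments=[{"tx": 0,"ty": 0,"tz": -0.4,"ax": 0,"ay": 0,"az": 0},{"tx": 0,"ty": 0,"tz": -2.5,"ax": 0,"ay": 0,"az": 0},{"tx": 0,"ty": 0,"tz": -3,"ax": 0,"ay": 0,"az": 0},{"tx": -2,"ty": 1.2,"tz": 0,"ax": 0,"ay": 0,"az": 0},{"tx": -3.2,"ty": 1.9,"tz": 0,"ax": 0,"ay": 0,"az": 0},{"tx": -3.2,"ty": 1.9,"tz": 0,"ax": 0,"ay": 0,"az": 0},{"tx": -3.2,"ty": 1.9,"tz": 0,"ax": 0,"ay": 0,"az": 0},{"tx": -3.2,"ty": 1.9,"tz": 0,"ax": 0,"ay": 0,"az": 0}])

```text
time_s: 6.08
tcp_pos: [0.5251, -0.1923, 0.2324]
orientation: [[0.522, 0.853, 0.0], [0.853, -0.522, -0.001], [-0.0, 0.001, -1.0]]
force: [1.1, -0.5, -2.1]
grip_width: 0.0179
```

```bash
python3 - <<'E'
from h import *
np.set_printoptions(precision=4,suppress=True)
p,d=viewer.snapshot("scene"); crop(p,130,140,130,130,5,"pics/s4.png")
p,D=viewer.snapshot("top"); crop(p,185,175,105,95,7,"pics/t4.png")
for u,v in [(259,238),(258,238),(259,239),(258,237),(260,238)]: print(bydepth("top",u,v,D), p[v,u])
E
python3 plan.py .524 -.317 .115 58.8
```

```text
[ 0.5258 -0.0167  0.0659] [150  20  20]
[ 0.5259 -0.0145  0.0653] [150  21  19]
[ 0.5237 -0.0167  0.0639] [149  25  21]
[ 0.5281 -0.0145  0.0658] [149  19  19]
[ 0.5258 -0.019   0.0651] [148  21  19]
t 6.18 p [ 0.5235 -0.1994  0.2316] yaw 57.88 tilt [-0.0015 -0.0036] F [ 0.4995  0.289  -2.9429] w 0.017731134046195966 q [ 0.6027  0.2788 -0.3651  1.573   0.1059  1.3093 -0.3377]
az -0.92 then cm t: -10.032587853970693 6.130193211478888 11.659107608501463
```

View pics/s4.png

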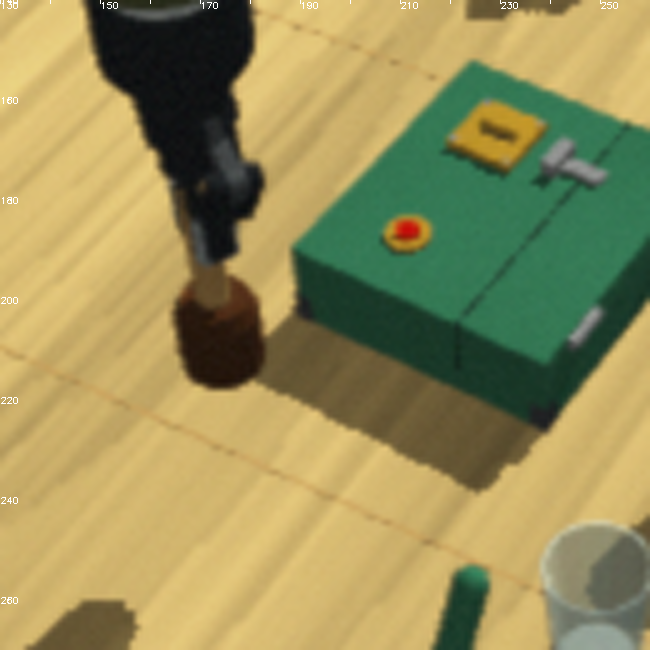

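View pics/t4.png

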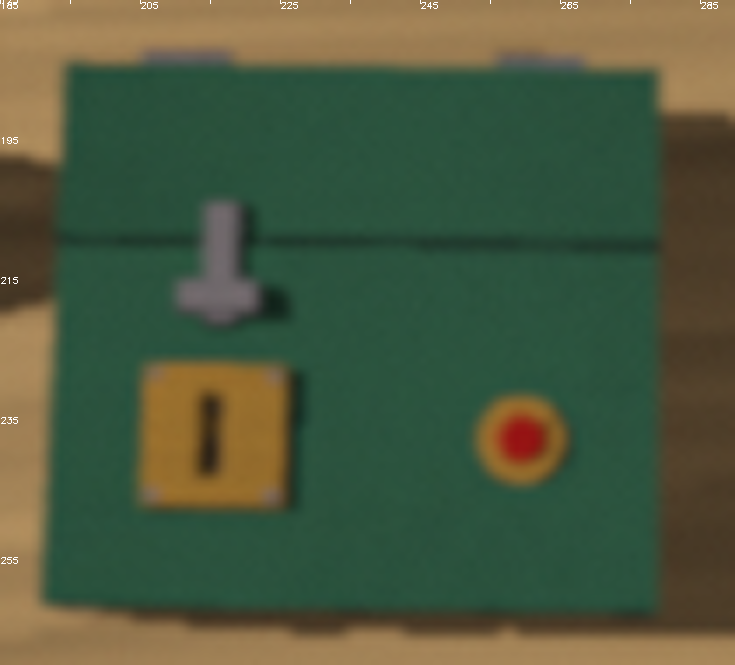

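Emit:
servo_tool(increments=[{"tx": -3,"ty": 1.8,"tz": 0,"ax": 0,"ay": 0,"az": 0},{"tx": -3,"ty": 1.8,"tz": 0,"ax": 0,"ay": 0,"az": 0},{"tx": -2.5,"ty": 1.5,"tz": 0,"ax": 0,"ay": 0,"az": 0},{"tx": -1.2,"ty": 0.8,"tz": 1.5,"ax": 0,"ay": 0,"az": 0},{"tx": 0,"ty": 0,"tz": 3,"ax": 0,"ay": 0,"az": 0},{"tx": 0,"ty": 0,"tz": 3,"ax": 0,"ay": 0,"az": 0},{"tx": 0,"ty": 0,"tz": 2,"ax": 0,"ay": 0,"az": 0},{"tx": 0,"ty": 0,"tz": 0,"ax": 0,"ay": 0,"az": 0}])

```text
time_s: 6.85
tcp_pos: [0.5223, -0.3021, 0.1314]
orientation: [[0.522, 0.853, -0.008], [0.853, -0.522, 0.005], [-0.0, -0.009, -1.0]]
force: [-1.1, 0.0, -3.2]
grip_width: 0.0178
```

```bash
python3 plan.py .524 -.317 .112 58.8
```

```text
t 6.85 p [ 0.5223 -0.3021  0.1314] yaw 58.57 tilt [-0.0081  0.0048] F [-1.0618  0.0136 -3.1736] w 0.01780653226805084 q [ 0.702   0.4479 -0.3046  1.5743  0.1415  1.1508 -0.182 ]
az -0.23 then cm t: -1.1840552971094536 0.9175636943378727 1.939236993982897
```

Emit:
servo_tool(increments=[{"tx": 0,"ty": 0,"tz": 0,"ax": 0,"ay": 0,"az": 0},{"tx": 0,"ty": 0,"tz": 0.7,"ax": 0,"ay": 0,"az": 0},{"tx": 0,"ty": 0,"tz": 0.6,"ax": 0,"ay": 0,"az": 0},{"tx": 0,"ty": 0,"tz": 0.4,"ax": 0,"ay": 0,"az": 0},{"tx": 0,"ty": 0,"tz": 0,"ax": 0,"ay": 0,"az": 0}])

```text
time_s: 7.27
tcp_pos: [0.5252, -0.3032, 0.12]
orientation: [[0.521, 0.854, -0.0], [0.854, -0.521, 0.0], [-0.0, -0.0, -1.0]]
force: [-0.7, 0.9, -2.5]
grip_width: 0.0179
```

Emit:
servo_tool(increments=[{"tx": 0,"ty": 0,"tz": 0.4,"ax": 0,"ay": 0,"az": 0},{"tx": 0,"ty": 0,"tz": 0.2,"ax": 0,"ay": 0,"az": 0},{"tx": 0,"ty": 0,"tz": 0,"ax": 0,"ay": 0,"az": 0}])

```text
time_s: 7.52
tcp_pos: [0.5252, -0.3032, 0.114]
orientation: [[0.521, 0.854, -0.0], [0.854, -0.521, 0.0], [0.0, -0.0, -1.0]]
force: [0.2, 0.7, -3.8]
grip_width: 0.0175
```

Emit:
servo_tool(increments=[{"tx": 0,"ty": 0,"tz": 0.2,"ax": 0,"ay": 0,"az": 0},{"tx": 0,"ty": 0,"tz": 0,"ax": 0,"ay": 0,"az": 0},{"tx": 0,"ty": 0,"tz": 0,"ax": 0,"ay": 0,"az": 0}])

```text
time_s: 7.77
tcp_pos: [0.5254, -0.3032, 0.1123]
orientation: [[0.521, 0.854, -0.0], [0.854, -0.521, 0.0], [0.0, -0.0, -1.0]]
force: [0.2, 0.8, -2.4]
grip_width: 0.0177
```

Emit:
servo_tool(increments=[{"tx": 0,"ty": 0,"tz": 0.1,"ax": 0,"ay": 0,"az": 0},{"tx": 0,"ty": 0,"tz": 0,"ax": 0,"ay": 0,"az": 0}])

```text
time_s: 7.93
tcp_pos: [0.5257, -0.3034, 0.112]
orientation: [[0.521, 0.854, 0.001], [0.854, -0.521, -0.0], [0.0, 0.001, -1.0]]
force: [-1.4, 1.0, 1.7]
grip_width: 0.0176
```

Emit:
servo_tool(increments=[{"tx": 0,"ty": 0,"tz": 0.1,"ax": 0,"ay": 0,"az": 0},{"tx": 0,"ty": 0,"tz": 0,"ax": 0,"ay": 0,"az": 0}])

```text
time_s: 8.1
tcp_pos: [0.5259, -0.3034, 0.112]
orientation: [[0.521, 0.854, 0.001], [0.854, -0.521, -0.001], [-0.0, 0.002, -1.0]]
force: [-4.0, 1.3, 9.8]
grip_width: 0.018
```

Emit:
servo_tool(increments=[{"tx": 0,"ty": 0,"tz": -0.1,"ax": 0,"ay": 0,"az": 0},{"tx": 0,"ty": 0,"tz": 0,"ax": 0,"ay": 0,"az": 0}])

```text
time_s: 8.27
tcp_pos: [0.5257, -0.3034, 0.112]
orientation: [[0.521, 0.854, 0.001], [0.854, -0.521, -0.0], [0.0, 0.001, -1.0]]
force: [-1.4, 1.4, 4.1]
grip_width: 0.0179
```

Emit:
servo_tool(increments=[{"tx": 0,"ty": 0,"tz": 0,"ax": 0,"ay": 0,"az": 0},{"tx": 0,"ty": 0,"tz": 0,"ax": 0,"ay": 0,"az": 0},{"tx": 0,"ty": 0,"tz": 0,"ax": 0,"ay": 0,"az": 0},{"tx": 0,"ty": 0,"tz": 0,"ax": 0,"ay": 0,"az": 0},{"tx": 0,"ty": 0,"tz": 0,"ax": 0,"ay": 0,"az": 0},{"tx": 0,"ty": 0,"tz": 0,"ax": 0,"ay": 0,"az": 0},{"tx": 0,"ty": 0,"tz": 0,"ax": 0,"ay": 0,"az": 0}], hand=1)

```text
time_s: 8.85
tcp_pos: [0.5254, -0.3032, 0.1112]
orientation: [[0.521, 0.854, -0.0], [0.854, -0.521, 0.0], [0.0, -0.0, -1.0]]
force: [0.7, -0.1, -0.5]
grip_width: 0.0856
```

Emit:
servo_tool(increments=[{"tx": 0,"ty": 0,"tz": -1.5,"ax": 0,"ay": 0,"az": 0},{"tx": 0,"ty": 0,"tz": -3,"ax": 0,"ay": 0,"az": 0},{"tx": 0,"ty": 0,"tz": -3,"ax": 0,"ay": 0,"az": 0},{"tx": 0,"ty": 0,"tz": -3,"ax": 0,"ay": 0,"az": 0},{"tx": 0,"ty": 0,"tz": -2,"ax": 0,"ay": 0,"az": 0}])

```text
time_s: 9.27
tcp_pos: [0.5261, -0.3035, 0.2397]
orientation: [[0.521, 0.854, 0.003], [0.854, -0.521, -0.002], [0.0, 0.003, -1.0]]
force: [0.9, -0.1, 0.9]
grip_width: 0.0854
```

```bash
python3 - <<'E'
from h import *
p,d=viewer.snapshot("scene"); crop(p,90,170,130,130,5,"pics/s5.png")
E
python3 plan.py .4405 .3137 .20 202
```

```text
t 9.32 p [ 0.5274 -0.3041  0.2435] yaw 58.6 tilt [ 0.0076 -0.0041] F [ 1.3244 -0.4606  2.7463] w 0.08523900809303947 q [ 0.7053  0.3658 -0.3137  1.43    0.114   1.3549 -0.1604]
az -143.4 then cm t: -15.08812558071825 60.53389177047317 4.347382556488527
```

View pics/s5.png

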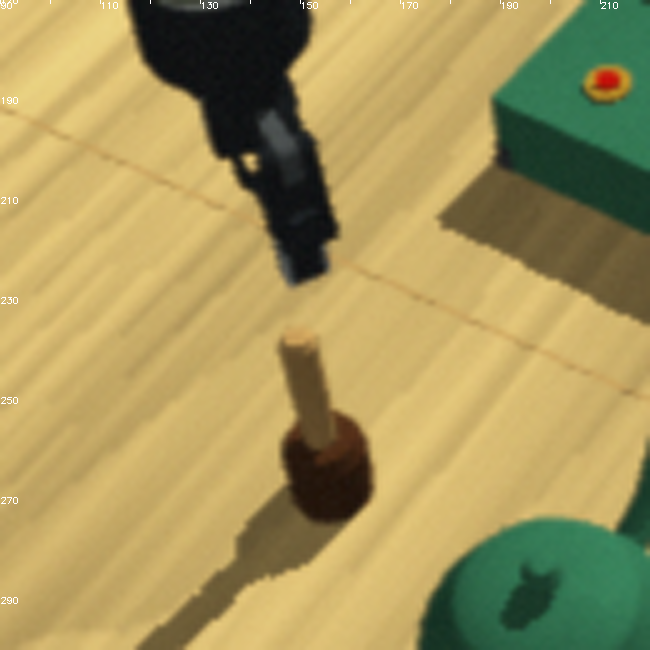

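Emit:
servo_tool(increments=[{"tx": 2,"ty": -1.6,"tz": 0,"ax": 0,"ay": 0,"az": 0},{"tx": 3,"ty": -2.5,"tz": 0,"ax": 0,"ay": 0,"az": 0},{"tx": 3,"ty": -2.5,"tz": 0,"ax": 0,"ay": 0,"az": 0},{"tx": 3,"ty": -2.5,"tz": 0,"ax": 0,"ay": 0,"az": 0},{"tx": 3,"ty": -2.5,"tz": 0,"ax": 0,"ay": 0,"az": 0},{"tx": 3,"ty": -2.5,"tz": 0,"ax": 0,"ay": 0,"az": 0},{"tx": 3,"ty": -2.5,"tz": 0,"ax": 0,"ay": 0,"az": 0},{"tx": 3,"ty": -2.5,"tz": 0,"ax": 0,"ay": 0,"az": 0}])

```text
time_s: 9.98
tcp_pos: [0.4815, -0.0057, 0.2363]
orientation: [[0.521, 0.854, 0.0], [0.854, -0.521, -0.0], [-0.0, 0.001, -1.0]]
force: [1.1, -0.3, 0.1]
grip_width: 0.0853
```

Emit:
servo_tool(increments=[{"tx": 3,"ty": -2.5,"tz": 0,"ax": 0,"ay": 0,"az": 0},{"tx": 3,"ty": -2.5,"tz": 0,"ax": 0,"ay": 0,"az": 0},{"tx": 3,"ty": -2.5,"tz": 0,"ax": 0,"ay": 0,"az": 0},{"tx": 3,"ty": -2.5,"tz": 0,"ax": 0,"ay": 0,"az": 0},{"tx": 3,"ty": -2.5,"tz": 0,"ax": 0,"ay": 0,"az": 0},{"tx": 3,"ty": -2.5,"tz": 0,"ax": 0,"ay": 0,"az": 0},{"tx": 3,"ty": -2.5,"tz": 0,"ax": 0,"ay": 0,"az": 0},{"tx": 2,"ty": -1.6,"tz": 0,"ax": 0,"ay": 0,"az": 0}])

```text
time_s: 10.65
tcp_pos: [0.4371, 0.2924, 0.2366]
orientation: [[0.518, 0.855, 0.0], [0.855, -0.518, 0.002], [0.002, -0.001, -1.0]]
force: [0.0, 0.3, -0.5]
grip_width: 0.0852
```

Emit:
servo_tool(increments=[{"tx": 0,"ty": 0,"tz": 0,"ax": 0,"ay": 0,"az": -7},{"tx": 0,"ty": 0,"tz": 0,"ax": 0,"ay": 0,"az": -7},{"tx": 0,"ty": 0,"tz": 0,"ax": 0,"ay": 0,"az": -7},{"tx": 0,"ty": 0,"tz": 0,"ax": 0,"ay": 0,"az": -7},{"tx": 0,"ty": 0,"tz": 0,"ax": 0,"ay": 0,"az": -7},{"tx": 0,"ty": 0,"tz": 0,"ax": 0,"ay": 0,"az": -7},{"tx": 0,"ty": 0,"tz": 0,"ax": 0,"ay": 0,"az": -7},{"tx": 0,"ty": 0,"tz": 0,"ax": 0,"ay": 0,"az": -7}])

```text
time_s: 11.32
tcp_pos: [0.4389, 0.2883, 0.2362]
orientation: [[-0.422, 0.907, 0.0], [0.907, 0.422, -0.0], [-0.0, 0.0, -1.0]]
force: [-0.0, -0.9, -0.4]
grip_width: 0.0852
```

Emit:
servo_tool(increments=[{"tx": 0,"ty": 0,"tz": 0,"ax": 0,"ay": 0,"az": -7},{"tx": 0,"ty": 0,"tz": 0,"ax": 0,"ay": 0,"az": -7},{"tx": 0,"ty": 0,"tz": 0,"ax": 0,"ay": 0,"az": -7},{"tx": 0,"ty": 0,"tz": 0,"ax": 0,"ay": 0,"az": -7},{"tx": 0,"ty": 0,"tz": 0,"ax": 0,"ay": 0,"az": -7},{"tx": 0,"ty": 0,"tz": 0,"ax": 0,"ay": 0,"az": -7},{"tx": 0,"ty": 0,"tz": 0,"ax": 0,"ay": 0,"az": -7},{"tx": 0,"ty": 0,"tz": 0,"ax": 0,"ay": 0,"az": -7}])

```text
time_s: 11.98
tcp_pos: [0.4389, 0.2883, 0.2362]
orientation: [[-0.988, 0.157, 0.0], [0.157, 0.988, -0.0], [-0.0, -0.0, -1.0]]
force: [1.3, 0.3, -0.6]
grip_width: 0.085
```

Emit:
servo_tool(increments=[{"tx": 0,"ty": 0,"tz": 0,"ax": 0,"ay": 0,"az": -7},{"tx": 0,"ty": 0,"tz": 0,"ax": 0,"ay": 0,"az": -7},{"tx": 0,"ty": 0,"tz": 0,"ax": 0,"ay": 0,"az": -7},{"tx": 0,"ty": 0,"tz": 0,"ax": 0,"ay": 0,"az": -7},{"tx": 0,"ty": 0,"tz": 0,"ax": 0,"ay": 0,"az": -3.4},{"tx": 0,"ty": 0,"tz": 0,"ax": 0,"ay": 0,"az": 0}])

```text
time_s: 12.48
tcp_pos: [0.439, 0.2882, 0.2361]
orientation: [[-0.926, -0.377, -0.0], [-0.377, 0.926, 0.0], [0.0, 0.0, -1.0]]
force: [-0.3, -0.4, 0.3]
grip_width: 0.0855
```

```bash
python3 plan.py .4405 .3137 .20 202
```

```text
t 12.48 p [0.439  0.2882 0.2361] yaw -157.84 tilt [-0.0003  0.0001] F [-0.2651 -0.4369  0.3096] w 0.08547336004898912 q [ 0.291   0.3932 -1.1782  1.6341  0.3697  1.3647  1.0201]
az 0.16 then cm t: -1.0959106853751752 2.3052539667462386 3.6087663308730007
```

Emit:
servo_tool(increments=[{"tx": -1.1,"ty": 2.3,"tz": 0,"ax": 0,"ay": 0,"az": 0},{"tx": 0,"ty": 0,"tz": 3,"ax": 0,"ay": 0,"az": 0},{"tx": 0,"ty": 0,"tz": 3,"ax": 0,"ay": 0,"az": 0},{"tx": 0,"ty": 0,"tz": 3,"ax": 0,"ay": 0,"az": 0},{"tx": 0,"ty": 0,"tz": 1,"ax": 0,"ay": 0,"az": 0},{"tx": 0,"ty": 0,"tz": 0,"ax": 0,"ay": 0,"az": 0},{"tx": 0,"ty": 0,"tz": 0,"ax": 0,"ay": 0,"az": 0}])

```text
time_s: 13.07
tcp_pos: [0.4406, 0.3141, 0.1371]
orientation: [[-0.927, -0.374, -0.0], [-0.374, 0.927, 0.0], [-0.0, 0.0, -1.0]]
force: [-0.4, -0.3, -0.3]
grip_width: 0.0857
```

```bash
python3 - <<'E'
from h import *
p,d=viewer.snapshot("scene"); crop(p,190,60,100,90,6,"pics/s6.png")
p,d=viewer.snapshot("top"); crop(p,80,235,80,80,8,"pics/t6.png")
E
python3 plan.py .4405 .3137 .066 202
```

```text
t 13.17 p [0.4412 0.3147 0.1383] yaw -158.03 tilt [0.0022 0.0017] F [0.6342 0.0694 0.2813] w 0.0853374948234558 q [ 0.1586  0.5198 -1.0896  1.7233  0.4924  1.2009  0.8934]
az -0.03 then cm t: 0.10763789861244204 -0.06622251756441236 7.228447542383595
```

View pics/s6.png

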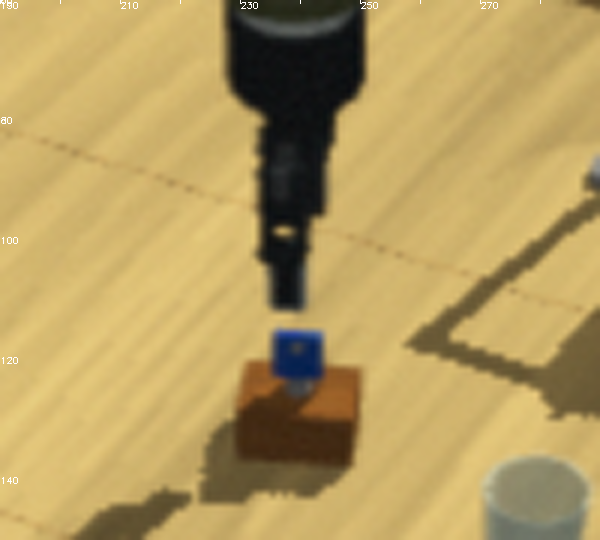

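View pics/t6.png

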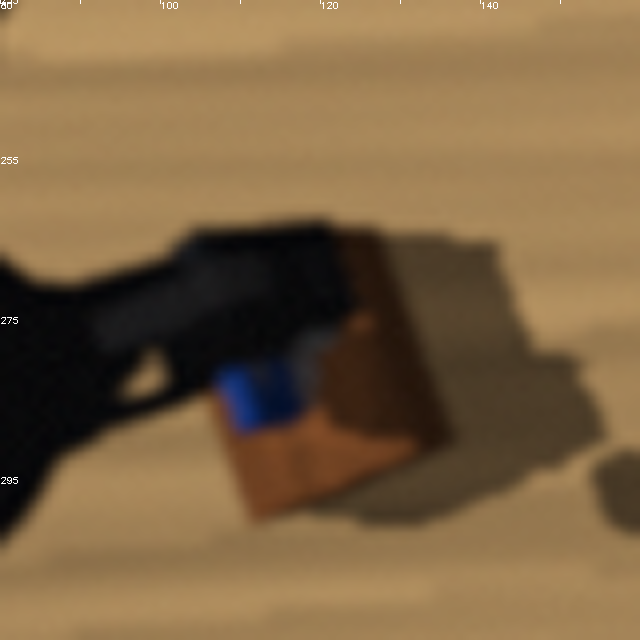

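Emit:
servo_tool(increments=[{"tx": 0,"ty": 0,"tz": 2,"ax": 0,"ay": 0,"az": 0},{"tx": 0,"ty": 0,"tz": 2,"ax": 0,"ay": 0,"az": 0},{"tx": 0,"ty": 0,"tz": 2,"ax": 0,"ay": 0,"az": 0},{"tx": 0,"ty": 0,"tz": 0.8,"ax": 0,"ay": 0,"az": 0},{"tx": 0,"ty": 0,"tz": 0,"ax": 0,"ay": 0,"az": 0},{"tx": 0,"ty": 0,"tz": 0,"ax": 0,"ay": 0,"az": 0}])

```text
time_s: 13.67
tcp_pos: [0.441, 0.3144, 0.0696]
orientation: [[-0.927, -0.375, 0.001], [-0.375, 0.927, 0.001], [-0.001, 0.001, -1.0]]
force: [0.4, 0.1, 0.1]
grip_width: 0.0853
```

```bash
python3 plan.py .4405 .3137 .066 202
```

```text
t 13.67 p [0.441  0.3144 0.0696] yaw -158.0 tilt [0.0009 0.0009] F [0.3776 0.0929 0.1449] w 0.08532020926741705 q [ 0.1066  0.5993 -1.0222  1.7879  0.5753  1.0857  0.8347]
az -0.0 then cm t: 0.07179016188170548 -0.04651704129134024 0.36110569028276474
```

Emit:
servo_tool(increments=[{"tx": 0,"ty": 0,"tz": 0.3,"ax": 0,"ay": 0,"az": 0},{"tx": 0,"ty": 0,"tz": 0,"ax": 0,"ay": 0,"az": 0}])

```text
time_s: 13.83
tcp_pos: [0.4411, 0.3143, 0.0664]
orientation: [[-0.927, -0.374, 0.002], [-0.374, 0.927, 0.001], [-0.002, 0.0, -1.0]]
force: [0.3, -0.9, 0.1]
grip_width: 0.0851
```

Emit:
servo_tool(increments=[{"tx": 0,"ty": 0,"tz": 0,"ax": 0,"ay": 0,"az": 0},{"tx": 0,"ty": 0,"tz": 0,"ax": 0,"ay": 0,"az": 0},{"tx": 0,"ty": 0,"tz": 0,"ax": 0,"ay": 0,"az": 0},{"tx": 0,"ty": 0,"tz": 0,"ax": 0,"ay": 0,"az": 0},{"tx": 0,"ty": 0,"tz": 0,"ax": 0,"ay": 0,"az": 0},{"tx": 0,"ty": 0,"tz": 0,"ax": 0,"ay": 0,"az": 0},{"tx": 0,"ty": 0,"tz": 0,"ax": 0,"ay": 0,"az": 0},{"tx": 0,"ty": 0,"tz": 0,"ax": 0,"ay": 0,"az": 0}], hand=-1, force=60)

```text
time_s: 14.5
tcp_pos: [0.4405, 0.3139, 0.0655]
orientation: [[-0.927, -0.375, 0.0], [-0.375, 0.927, 0.0], [-0.0, 0.0, -1.0]]
force: [0.2, -0.5, 2.3]
grip_width: 0.0082
```

```bash
python3 plan.py .4405 .3137 .066 202
```

```text
t 14.5 p [0.4405 0.3139 0.0655] yaw -157.99 tilt [0.0001 0.0001] F [ 0.1516 -0.4873  2.3221] w 0.008169098095403919 q [ 0.1037  0.604  -1.018   1.7919  0.5801  1.0797  0.8315]
az 0.01 then cm t: 0.010654380119728439 -0.017737162169797975 -0.05357883609257846
```

Emit:
servo_tool(increments=[{"tx": 0,"ty": 0,"tz": -0.5,"ax": 0,"ay": 0,"az": 0},{"tx": 0,"ty": 0,"tz": -1,"ax": 0,"ay": 0,"az": 0},{"tx": 0,"ty": 0,"tz": -1.5,"ax": 0,"ay": 0,"az": 0},{"tx": 0,"ty": 0,"tz": -2.5,"ax": 0,"ay": 0,"az": 0},{"tx": 0,"ty": 0,"tz": -3,"ax": 0,"ay": 0,"az": 0},{"tx": 0,"ty": 0,"tz": -3,"ax": 0,"ay": 0,"az": 0},{"tx": 0,"ty": 0,"tz": 0,"ax": 0,"ay": 0,"az": 0},{"tx": 0,"ty": 0,"tz": 0,"ax": 0,"ay": 0,"az": 0}], hand=-1, force=100)

```text
time_s: 15.17
tcp_pos: [0.4413, 0.3147, 0.1828]
orientation: [[-0.927, -0.375, 0.004], [-0.375, 0.927, 0.002], [-0.004, 0.0, -1.0]]
force: [0.1, -0.3, -0.6]
grip_width: 0.0077
```

```bash
python3 - <<'E'
from h import *
p,d=viewer.snapshot("scene"); crop(p,190,60,100,90,6,"pics/s7.png")
p,d=viewer.snapshot("top"); crop(p,80,235,80,80,8,"pics/t7.png")
E
python3 plan.py .532 .083 .175 177.5
```

```text
t 15.27 p [0.4404 0.3134 0.1802] yaw -158.01 tilt [ 0.     -0.0006] F [-0.3416 -1.331  -1.0442] w 0.007356500062532608 q [ 0.1857  0.4767 -1.1228  1.6742  0.4471  1.2777  0.9275]
az 24.49 then cm t: -10.153843942010297 -22.618783162414484 0.5190389250800814
```

View pics/s7.png

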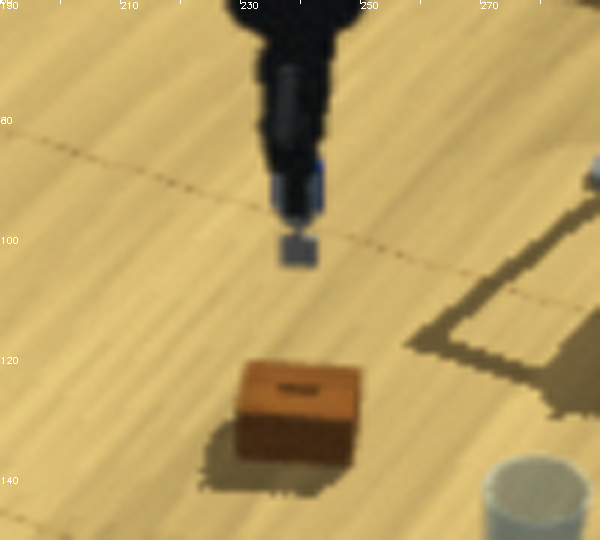

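Emit:
servo_tool(increments=[{"tx": 0,"ty": 0,"tz": 0,"ax": 0,"ay": 0,"az": 6},{"tx": 0,"ty": 0,"tz": 0,"ax": 0,"ay": 0,"az": 7},{"tx": 0,"ty": 0,"tz": 0,"ax": 0,"ay": 0,"az": 7},{"tx": 0,"ty": 0,"tz": 0,"ax": 0,"ay": 0,"az": 4.5},{"tx": -0.8,"ty": -1.8,"tz": 0,"ax": 0,"ay": 0,"az": 0},{"tx": -1.3,"ty": -3,"tz": 0,"ax": 0,"ay": 0,"az": 0},{"tx": -1.3,"ty": -3,"tz": 0,"ax": 0,"ay": 0,"az": 0},{"tx": -1.3,"ty": -3,"tz": 0,"ax": 0,"ay": 0,"az": 0}])

```text
time_s: 15.93
tcp_pos: [0.4822, 0.2025, 0.1791]
orientation: [[-0.999, 0.042, -0.002], [0.042, 0.999, -0.001], [0.002, -0.001, -1.0]]
force: [1.1, 0.5, -0.7]
grip_width: 0.0079
```

Emit:
servo_tool(increments=[{"tx": -1.3,"ty": -3,"tz": 0,"ax": 0,"ay": 0,"az": 0},{"tx": -1.3,"ty": -3,"tz": 0,"ax": 0,"ay": 0,"az": 0},{"tx": -1.3,"ty": -3,"tz": 0,"ax": 0,"ay": 0,"az": 0},{"tx": -0.8,"ty": -1.6,"tz": 0,"ax": 0,"ay": 0,"az": 0},{"tx": -0.4,"ty": -0.8,"tz": 0,"ax": 0,"ay": 0,"az": 0},{"tx": 0,"ty": 0,"tz": 0,"ax": 0,"ay": 0,"az": 0},{"tx": 0,"ty": 0,"tz": 0,"ax": 0,"ay": 0,"az": 0}])

```text
time_s: 16.52
tcp_pos: [0.528, 0.0888, 0.1797]
orientation: [[-0.999, 0.043, -0.001], [0.043, 0.999, 0.001], [0.001, 0.001, -1.0]]
force: [0.5, 0.7, -1.0]
grip_width: 0.0078
```

```bash
python3 plan.py .532 .083 .14 177.5
```

```text
t 16.52 p [0.528  0.0888 0.1797] yaw 177.54 tilt [-0.0014  0.0009] F [ 0.4898  0.7253 -1.033 ] w 0.0077639049236503084 q [ 0.5674  0.4061 -0.9951  1.6898  0.356   1.2431  1.0202]
az 0.04 then cm t: -0.4201221891162291 -0.5602218334579582 3.974550863258741
```

Emit:
servo_tool(increments=[{"tx": -0.4,"ty": -0.5,"tz": 0,"ax": 0,"ay": 0,"az": 0},{"tx": 0,"ty": 0,"tz": 2,"ax": 0,"ay": 0,"az": 0},{"tx": 0,"ty": 0,"tz": 2,"ax": 0,"ay": 0,"az": 0},{"tx": 0,"ty": 0,"tz": 0,"ax": 0,"ay": 0,"az": 0},{"tx": 0,"ty": 0,"tz": 0,"ax": 0,"ay": 0,"az": 0}])

```text
time_s: 16.93
tcp_pos: [0.5316, 0.0838, 0.1399]
orientation: [[-0.999, 0.041, -0.002], [0.041, 0.999, 0.0], [0.002, 0.0, -1.0]]
force: [0.1, -0.0, -0.4]
grip_width: 0.0077
```

```bash
python3 - <<'E'
from h import *
p,d=viewer.snapshot("scene"); crop(p,190,110,90,70,8,"pics/s8.png")
p,d=viewer.snapshot("top"); crop(p,180,200,80,70,8,"pics/t8.png")
for n in("scene","top"):
  for q in [(.532,.083,.066)]: print(n,proj(n,q))
E
python3 plan.py .532 .083 .12 177.5
```

```text
scene [228.89897664 165.41871139]
top [215.05086002 236.6866056 ]
t 17.03 p [0.5328 0.0838 0.1415] yaw 177.61 tilt [0.0011 0.0006] F [ 0.2184 -0.2081  0.2898] w 0.007332799871946047 q [ 0.5491  0.4522 -0.967   1.7278  0.4005  1.1735  0.9995]
az 0.11 then cm t: 0.0785681306596826 -0.08678298847063247 2.1483243135125814
```

View pics/s8.png

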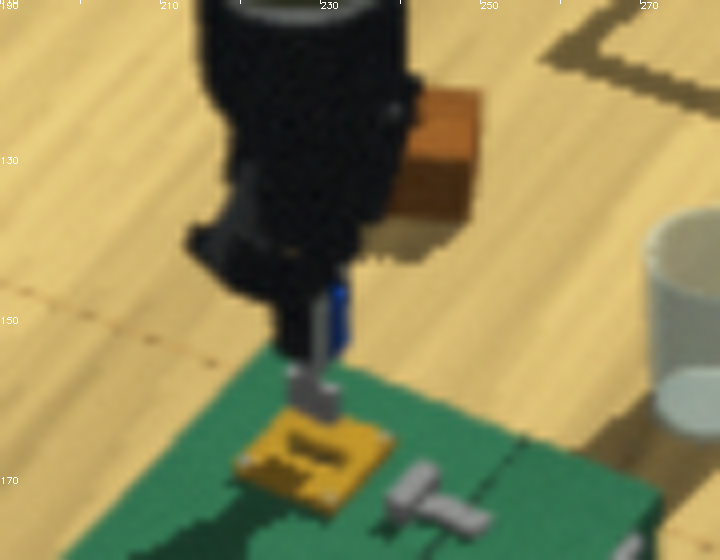

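View pics/t8.png

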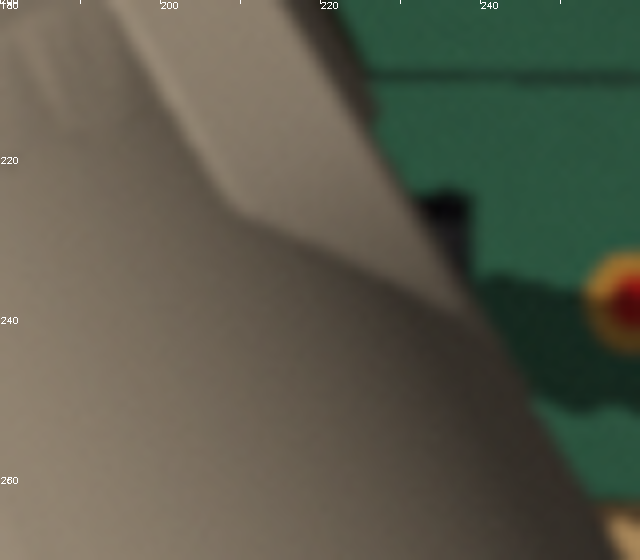

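```bash
python3 - <<'E'
from h import *
np.set_printoptions(precision=4,suppress=True)
print(proj("scene",(.5328,.0838,.082)), "obs tip 228.7 161.1")
print("tip at .082",onz("scene",228.7,161.1,.082),"slot",onz("scene",229.4,165.4,.066))
E
```

```text
[229.1197 161.5754] obs tip 228.7 161.1
tip at .082 [0.5306 0.0851 0.082 ] slot [0.5333 0.0838 0.066 ]
```

Emit:
servo_tool(increments=[{"tx": -0.1,"ty": -0.1,"tz": 0.8,"ax": 0,"ay": 0,"az": 0},{"tx": 0,"ty": 0,"tz": 0.5,"ax": 0,"ay": 0,"az": 0},{"tx": 0,"ty": 0,"tz": 0.3,"ax": 0,"ay": 0,"az": 0},{"tx": 0,"ty": 0,"tz": 0.3,"ax": 0,"ay": 0,"az": 0},{"tx": 0,"ty": 0,"tz": 0,"ax": 0,"ay": 0,"az": 0}])

```text
time_s: 17.45
tcp_pos: [0.5332, 0.0814, 0.1207]
orientation: [[-0.999, 0.044, -0.001], [0.044, 0.999, -0.0], [0.001, -0.0, -1.0]]
force: [-1.0, -0.4, -1.7]
grip_width: 0.0078
```

```bash
python3 plan.py .533 .083 .0955 177.5
```

```text
t 17.45 p [0.5332 0.0814 0.1207] yaw 177.5 tilt [-0.001  -0.0001] F [-1.0498 -0.4346 -1.653 ] w 0.007803384455109943 q [ 0.5384  0.4768 -0.9505  1.7483  0.4235  1.1388  0.985 ]
az -0.0 then cm t: 0.022841664249679122 0.16201809194470546 2.51816643355566
```

Emit:
servo_tool(increments=[{"tx": 0,"ty": 0,"tz": 0.4,"ax": 0,"ay": 0,"az": 0},{"tx": 0,"ty": 0,"tz": 0.4,"ax": 0,"ay": 0,"az": 0},{"tx": 0,"ty": 0,"tz": 0,"ax": 0,"ay": 0,"az": 0}])

```text
time_s: 17.7
tcp_pos: [0.5331, 0.0814, 0.1125]
orientation: [[-0.999, 0.044, -0.001], [0.044, 0.999, -0.0], [0.001, -0.0, -1.0]]
force: [-1.6, 0.5, 0.1]
grip_width: 0.0076
```

Emit:
servo_tool(increments=[{"tx": 0,"ty": 0,"tz": 0.3,"ax": 0,"ay": 0,"az": 1.5},{"tx": 0,"ty": 0,"tz": 0.2,"ax": 0,"ay": 0,"az": -3},{"tx": 0,"ty": 0,"tz": 0.2,"ax": 0,"ay": 0,"az": 1.5}])

```text
time_s: 17.95
tcp_pos: [0.5338, 0.0813, 0.1067]
orientation: [[-0.999, 0.041, 0.001], [0.041, 0.999, -0.0], [-0.001, -0.0, -1.0]]
force: [-0.7, -2.2, 3.9]
grip_width: 0.0077
```

```bash
python3 plan.py .533 .083 .0955 177.5
```

```text
t 17.95 p [0.5338 0.0813 0.1067] yaw 177.67 tilt [ 0.0006 -0.0005] F [-0.6664 -2.166   3.858 ] w 0.007665807758353704 q [ 0.5286  0.4938 -0.9397  1.7617  0.4415  1.1131  0.9751]
az 0.17 then cm t: 0.09170212085514969 0.16385879838522213 1.1237863998985547
```

Emit:
servo_tool(increments=[{"tx": 0,"ty": 0,"tz": 0.2,"ax": 0,"ay": 0,"az": 1.5},{"tx": 0,"ty": 0,"tz": 0.2,"ax": 0,"ay": 0,"az": -3},{"tx": 0,"ty": 0,"tz": 0.2,"ax": 0,"ay": 0,"az": 3},{"tx": 0,"ty": 0,"tz": 0,"ax": 0,"ay": 0,"az": -1.5}])

```text
time_s: 18.28
tcp_pos: [0.5338, 0.0821, 0.1012]
orientation: [[-0.999, 0.047, 0.001], [0.047, 0.999, 0.0], [-0.001, 0.0, -1.0]]
force: [0.2, 0.1, 2.5]
grip_width: 0.0077
```

```bash
python3 plan.py .533 .083 .0955 177.5
```

```text
t 18.28 p [0.5338 0.0821 0.1012] yaw 177.33 tilt [0.001  0.0003] F [0.1608 0.0558 2.5385] w 0.007747257359480434 q [ 0.5235  0.5    -0.9345  1.7673  0.447   1.1022  0.964 ]
az -0.17 then cm t: 0.0825694759731298 0.09142793511931775 0.5681389890640792
```

Emit:
servo_tool(increments=[{"tx": 0,"ty": 0,"tz": 0.2,"ax": 0,"ay": 0,"az": 1.5},{"tx": 0,"ty": 0,"tz": 0.2,"ax": 0,"ay": 0,"az": -3},{"tx": 0,"ty": 0,"tz": 0.1,"ax": 0,"ay": 0,"az": 3},{"tx": 0,"ty": 0,"tz": 0,"ax": 0,"ay": 0,"az": -1.5}])

```text
time_s: 18.62
tcp_pos: [0.5344, 0.0819, 0.0956]
orientation: [[-0.999, 0.045, 0.002], [0.045, 0.999, 0.001], [-0.002, 0.001, -1.0]]
force: [4.6, 2.4, -4.2]
grip_width: 0.0079
```

Emit:
servo_tool(increments=[{"tx": 0,"ty": 0,"tz": 0.1,"ax": 0,"ay": 0,"az": 1.5},{"tx": 0,"ty": 0,"tz": 0,"ax": 0,"ay": 0,"az": -1.5}])

```text
time_s: 18.78
tcp_pos: [0.5345, 0.082, 0.0954]
orientation: [[-0.999, 0.044, 0.002], [0.044, 0.999, 0.0], [-0.002, 0.001, -1.0]]
force: [0.6, 0.6, 6.5]
grip_width: 0.0077
```

```bash
python3 plan.py .533 .083 .0955 177.5
```

```text
t 18.78 p [0.5345 0.082  0.0954] yaw 177.47 tilt [0.0022 0.0004] F [0.6397 0.5973 6.5457] w 0.007664631612215542 q [ 0.5194  0.5076 -0.9296  1.7719  0.4549  1.0914  0.9612]
az -0.03 then cm t: 0.1527909215350593 0.09600069204446611 -0.0056563560581382455
```

Emit:
servo_tool(increments=[{"tx": 0,"ty": 0,"tz": 0.1,"ax": 0,"ay": 0,"az": 1.5},{"tx": 0,"ty": 0,"tz": 0.1,"ax": 0,"ay": 0,"az": -1.5},{"tx": 0,"ty": 0,"tz": 0,"ax": 0,"ay": 0,"az": 0}])

```text
time_s: 19.03
tcp_pos: [0.5346, 0.0821, 0.0953]
orientation: [[-0.999, 0.041, 0.003], [0.041, 0.999, -0.001], [-0.003, -0.001, -1.0]]
force: [-6.9, -2.4, 27.7]
grip_width: 0.0075
```

```bash
python3 - <<'E'
from h import *
p,d=viewer.snapshot("scene"); crop(p,190,110,90,70,8,"pics/s9.png")
E
python3 plan.py .533 .083 .0955 177.5
```

```text
t 19.08 p [0.5346 0.0821 0.0952] yaw 177.59 tilt [ 0.0028 -0.0008] F [-7.1799 -2.3863 26.4585] w 0.007904415565444122 q [ 0.5186  0.5079 -0.9298  1.7721  0.4568  1.0913  0.9613]
az 0.09 then cm t: 0.16115569674735372 0.08481828868916609 -0.025427679371398115
```

View pics/s9.png

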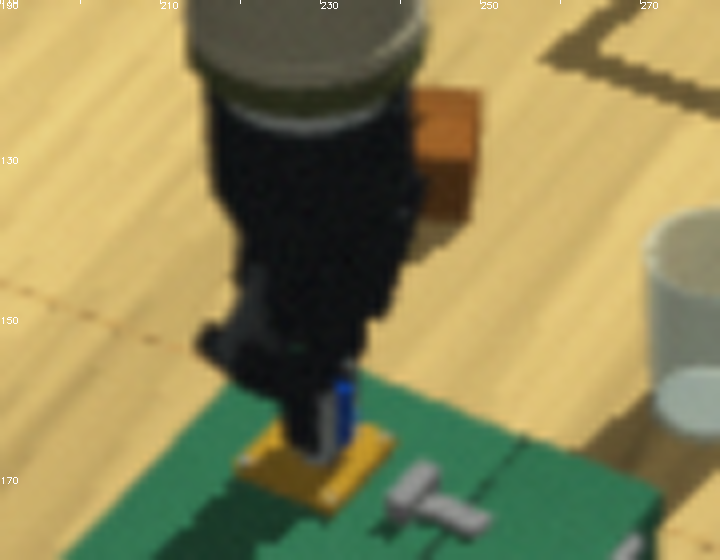

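Emit:
servo_tool(increments=[{"tx": 0,"ty": 0,"tz": -0.1,"ax": 0,"ay": 0,"az": 4},{"tx": 0,"ty": 0,"tz": 0,"ax": 0,"ay": 0,"az": 4},{"tx": 0,"ty": 0,"tz": 0,"ax": 0,"ay": 0,"az": 4},{"tx": 0,"ty": 0,"tz": 0,"ax": 0,"ay": 0,"az": 4},{"tx": 0,"ty": 0,"tz": 0,"ax": 0,"ay": 0,"az": 4}], force=110)

```text
time_s: 19.5
tcp_pos: [0.5347, 0.0817, 0.0954]
orientation: [[-0.923, 0.384, 0.003], [0.384, 0.923, -0.001], [-0.003, 0.001, -1.0]]
force: [-2.3, -1.3, 16.3]
grip_width: 0.0077
```

```bash
python3 plan.py .534 .082 .0955 80; python3 -c "
from rig import ctrl;print(ctrl.state()['torque'])"
```

```text
t 19.5 p [0.5347 0.0817 0.0954] yaw 157.39 tilt [ 0.003  -0.0007] F [-2.3195 -1.2925 16.3495] w 0.0076573190590392 q [ 0.4685  0.4781 -0.8557  1.7738  0.4081  1.0742  0.646 ]
az 77.39 then cm t: 0.019762567685873145 -0.07769220351476022 -0.008831498691995454
[-0.50254136  0.62139627  0.14361859]
```

Turning freely. Continue.

Emit:
servo_tool(increments=[{"tx": 0,"ty": 0,"tz": 0,"ax": 0,"ay": 0,"az": 5},{"tx": 0,"ty": 0,"tz": 0,"ax": 0,"ay": 0,"az": 5},{"tx": 0,"ty": 0,"tz": 0,"ax": 0,"ay": 0,"az": 5},{"tx": 0,"ty": 0,"tz": 0,"ax": 0,"ay": 0,"az": 5},{"tx": 0,"ty": 0,"tz": 0,"ax": 0,"ay": 0,"az": 5},{"tx": 0,"ty": 0,"tz": 0,"ax": 0,"ay": 0,"az": 5}])

```text
time_s: 20.0
tcp_pos: [0.5342, 0.0808, 0.0954]
orientation: [[-0.606, 0.795, 0.002], [0.795, 0.606, -0.002], [-0.003, 0.0, -1.0]]
force: [-5.4, -4.2, 19.6]
grip_width: 0.008
```

```bash
python3 plan.py .534 .082 .0955 80; python3 -c "
from rig import ctrl;print(ctrl.state()['torque'])"
```

```text
t 20.0 p [0.5342 0.0808 0.0954] yaw 127.32 tilt [ 0.0018 -0.0021] F [-5.3587 -4.2065 19.597 ] w 0.008021325989510004 q [ 0.3911  0.4417 -0.7476  1.7772  0.3436  1.0556  0.1708]
az 47.32 then cm t: 0.11230115906861471 -0.04351104862092443 -0.01180628552295837
[-1.11189244  1.37094365  0.20097733]
```

Emit:
servo_tool(increments=[{"tx": 0,"ty": 0,"tz": 0,"ax": 0,"ay": 0,"az": 5},{"tx": 0,"ty": 0,"tz": 0,"ax": 0,"ay": 0,"az": 5},{"tx": 0,"ty": 0,"tz": 0,"ax": 0,"ay": 0,"az": 5},{"tx": 0,"ty": 0,"tz": 0,"ax": 0,"ay": 0,"az": 5},{"tx": 0,"ty": 0,"tz": 0,"ax": 0,"ay": 0,"az": 5},{"tx": 0,"ty": 0,"tz": 0,"ax": 0,"ay": 0,"az": 5}])

```text
time_s: 20.5
tcp_pos: [0.5332, 0.0808, 0.0954]
orientation: [[-0.128, 0.992, -0.0], [0.992, 0.128, -0.003], [-0.003, -0.001, -1.0]]
force: [-9.9, -4.8, 22.9]
grip_width: 0.0075
```

```bash
python3 plan.py .534 .082 .0955 80; python3 -c "
from rig import ctrl;print(ctrl.state()['torque'])"
```

```text
t 20.5 p [0.5332 0.0808 0.0954] yaw 97.34 tilt [-0.0003 -0.0027] F [-9.8814 -4.8232 22.9358] w 0.007500103563979519 q [ 0.3129  0.4133 -0.6443  1.7812  0.2859  1.0424 -0.309 ]
az 17.34 then cm t: 0.1347396478159558 0.05559426659048573 -0.013028535250775297
[-1.38957781  2.57673326  0.28358302]
```

Emit:
servo_tool(increments=[{"tx": -0.03,"ty": -0.08,"tz": 0,"ax": 0,"ay": 0,"az": 4},{"tx": 0,"ty": 0,"tz": 0,"ax": 0,"ay": 0,"az": 4},{"tx": 0,"ty": 0,"tz": 0,"ax": 0,"ay": 0,"az": 3},{"tx": 0,"ty": 0,"tz": 0,"ax": 0,"ay": 0,"az": 3},{"tx": 0,"ty": 0,"tz": 0,"ax": 0,"ay": 0,"az": 0}])

```text
time_s: 20.92
tcp_pos: [0.5324, 0.0809, 0.0954]
orientation: [[0.115, 0.993, -0.0], [0.993, -0.115, -0.002], [-0.002, 0.0, -1.0]]
force: [-9.0, -3.1, 22.7]
grip_width: 0.0074
```

```bash
python3 - <<'E'
from h import *
p,d=viewer.snapshot("scene"); crop(p,190,110,90,70,8,"pics/s10.png")
p,d=viewer.snapshot("top"); crop(p,180,180,105,90,7,"pics/t10.png")
E
python3 plan.py .534 .082 .0955 80; python3 -c "
from rig import ctrl;print(ctrl.state()['torque'])"
```

```text
t 21.02 p [0.5324 0.0809 0.0954] yaw 83.59 tilt [-0.0001 -0.0019] F [-10.1464  -2.5869  23.3155] w 0.007475279475094726 q [ 0.2781  0.401  -0.5987  1.7849  0.2608  1.0356 -0.53  ]
az 3.59 then cm t: 0.13408087920432216 0.13485912219110255 -0.014878714796566495
[-0.8223909   2.31402349  0.11656343]
```

View pics/s10.png

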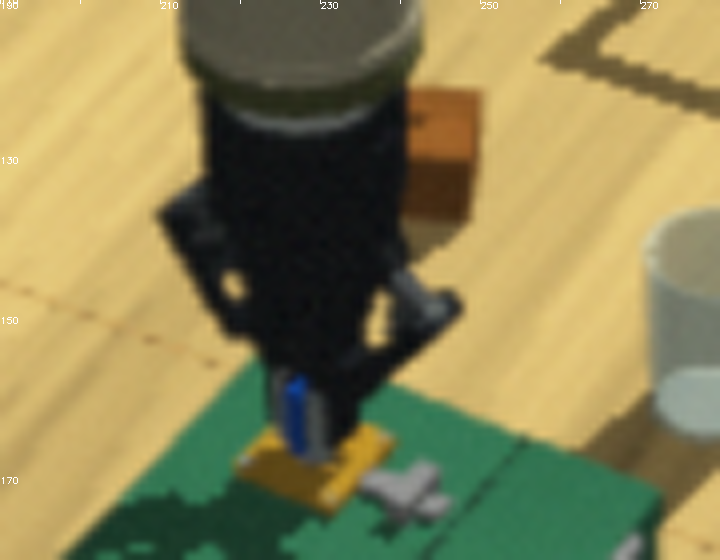

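View pics/t10.png

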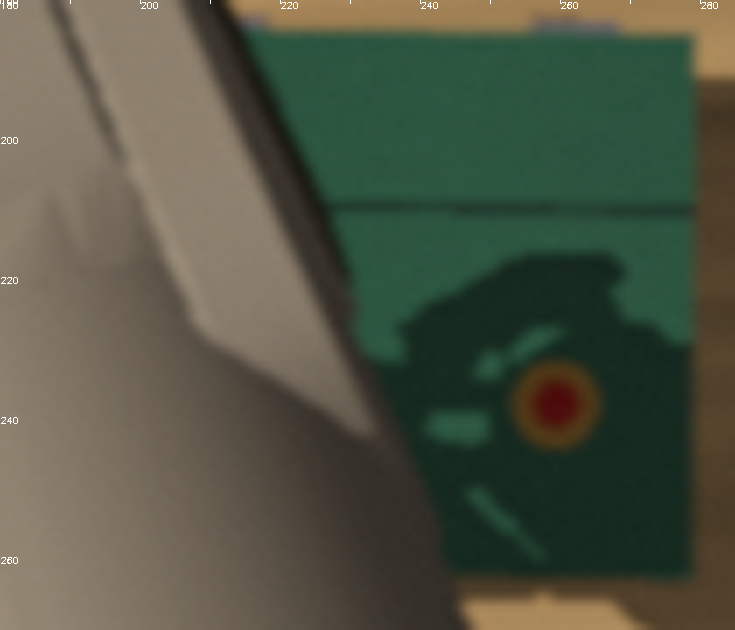

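Emit:
servo_tool(increments=[{"tx": 0,"ty": -0.08,"tz": 0,"ax": 0,"ay": 0,"az": 2},{"tx": 0,"ty": 0,"tz": 0,"ax": 0,"ay": 0,"az": 2},{"tx": 0,"ty": 0,"tz": 0,"ax": 0,"ay": 0,"az": 0},{"tx": 0,"ty": 0,"tz": 0,"ax": 0,"ay": 0,"az": 0}])

```text
time_s: 21.35
tcp_pos: [0.5321, 0.0809, 0.0954]
orientation: [[0.181, 0.984, 0.001], [0.984, -0.181, -0.002], [-0.001, 0.001, -1.0]]
force: [-7.1, -3.6, 19.8]
grip_width: 0.0075
```

```bash
python3 plan.py .534 .082 .0955 80; python3 -c "
from rig import ctrl;print(ctrl.state()['torque'])"
```

```text
t 21.35 p [0.5321 0.0809 0.0954] yaw 79.58 tilt [ 0.0009 -0.0016] F [-7.0564 -3.6191 19.8075] w 0.007501562374405734 q [ 0.2683  0.3969 -0.5858  1.787   0.2537  1.0326 -0.5948]
az -0.42 then cm t: 0.1371174324246334 0.16576327666409685 -0.012959731888999293
[-0.78309904  1.74047479  0.16364355]
```

Emit:
servo_tool(increments=[{"tx": 0,"ty": 0,"tz": 0,"ax": 0,"ay": 0,"az": 2},{"tx": 0,"ty": 0,"tz": 0,"ax": 0,"ay": 0,"az": 1},{"tx": 0,"ty": 0,"tz": 0,"ax": 0,"ay": 0,"az": 0},{"tx": 0,"ty": 0,"tz": 0,"ax": 0,"ay": 0,"az": 0}])

```text
time_s: 21.68
tcp_pos: [0.532, 0.081, 0.0954]
orientation: [[0.231, 0.973, 0.001], [0.973, -0.231, -0.002], [-0.002, 0.001, -1.0]]
force: [-6.5, -2.8, 21.2]
grip_width: 0.0079
```

```bash
python3 plan.py .534 .082 .0955 80; python3 -c "
from rig import ctrl;print(ctrl.state()['torque'],ctrl.state()['effort'])"
```

```text
t 21.68 p [0.532  0.081  0.0954] yaw 76.63 tilt [ 0.0008 -0.0018] F [-6.4789 -2.7894 21.2491] w 0.007916878480252718 q [ 0.2606  0.3948 -0.5762  1.7875  0.249   1.0316 -0.6429]
az -3.37 then cm t: 0.13168578184166804 0.17489151844245482 -0.014123525800370518
[-0.84425806  1.78472551  0.49628955] [ -0.67876903 -43.64843488  -6.24342933 -28.44921827  -0.31652911
  -3.07623446  -0.57973897]
```

Emit:
servo_tool(increments=[{"tx": 0,"ty": 0,"tz": 0,"ax": 0,"ay": 0,"az": 1},{"tx": 0,"ty": 0,"tz": 0,"ax": 0,"ay": 0,"az": 0},{"tx": 0,"ty": 0,"tz": 0,"ax": 0,"ay": 0,"az": 0},{"tx": 0,"ty": 0,"tz": 0,"ax": 0,"ay": 0,"az": 0},{"tx": 0,"ty": 0,"tz": 0,"ax": 0,"ay": 0,"az": 0},{"tx": 0,"ty": 0,"tz": 0,"ax": 0,"ay": 0,"az": 0},{"tx": 0,"ty": 0,"tz": 0,"ax": 0,"ay": 0,"az": 0}])

```text
time_s: 22.27
tcp_pos: [0.532, 0.081, 0.0954]
orientation: [[0.248, 0.969, 0.001], [0.969, -0.248, -0.002], [-0.002, 0.001, -1.0]]
force: [-7.9, -3.8, 21.5]
grip_width: 0.0081
```

```bash
python3 - <<'E'
from h import *
p,d=viewer.snapshot("scene"); crop(p,190,110,90,70,8,"pics/s11.png"); cv2.imwrite("pics/s11f.png",p[:,:,::-1])
p,D=viewer.snapshot("top"); cv2.imwrite("pics/t11f.png",p[:,:,::-1])
print(bydepth("top",259,238,D))
E
python3 plan.py .534 .082 .0955 80; python3 -c "
from rig import ctrl;print(ctrl.state()['torque'],ctrl.state()['effort'])"
```

```text
[ 0.52586527 -0.01675025  0.06491113]
t 22.37 p [0.5321 0.081  0.0954] yaw 75.65 tilt [ 0.0008 -0.0018] F [-7.5243 -4.1493 20.9979] w 0.007581604670797804 q [ 0.2581  0.3941 -0.5731  1.7876  0.2475  1.0313 -0.6588]
az -4.35 then cm t: 0.13264964744130772 0.17447519240030912 -0.012946187585767543
[-0.87482362  1.7961036   0.67718297] [ -0.52725574 -43.61190677  -6.10661924 -28.49662542  -0.42815125
  -3.10849048  -0.6781723 ]
```

View pics/s11.png

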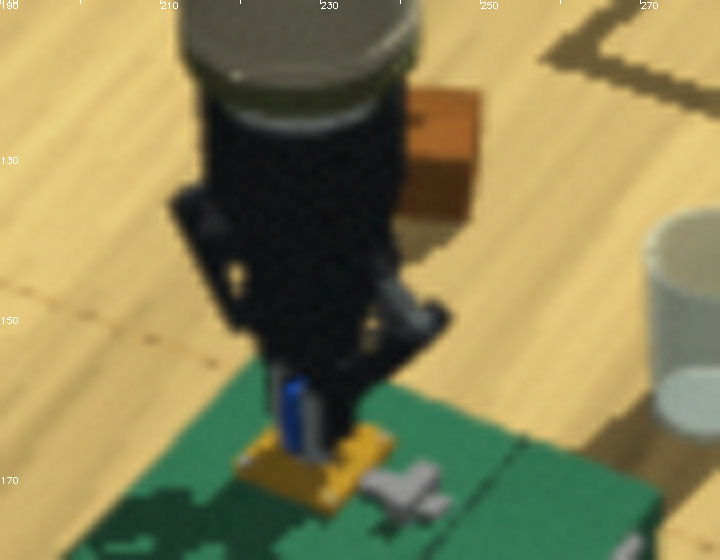

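View pics/s11f.png

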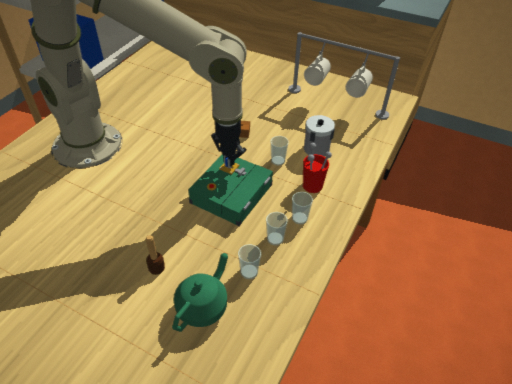

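View pics/t11f.png

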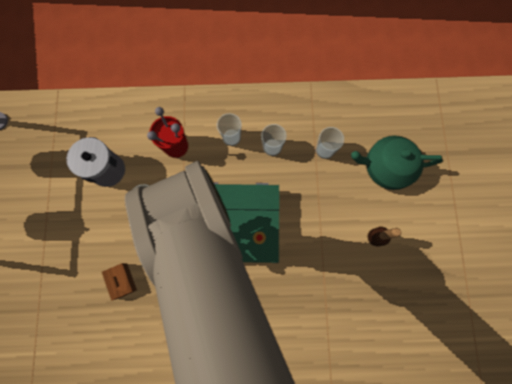

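```bash
python3 -c "
from rig import ctrl;print(ctrl.close_job())"
```

```text
the job is handed in; nothing more can be done
None
```

I carried out every step in the order asked and handed the job in at about 22.4 s of the 67 s. The arm is still gripping the key and holding it turned.

- **Red pin:** I pressed it down with the mallet face to the hard stop, at 27 N. The top camera then put the cap at about 65 to 66 mm, against 66 mm for fully down. I pressed in small steps rather than striking blows. Nothing but the mallet touched the pin.
- **Mallet:** It stands upright on the plank, about 15 mm from where it started. The last pictures confirm this.
- **Key:** I pushed it in with small wiggles. It stopped firmly at the height where the collar should rest on the plate, with 27 N of push.
- **Turn:** The hand turned about 102° clockwise. Past about 98° the measured torque climbed by 0.1 to 0.2 Nm per degree, ending at 0.68 Nm, which shows the hard stop. In the pictures the bolt is drawn back clear of the lid seam.
- **Everything else:** The glasses, teapot, sugar tin and spoon cup look unmoved in the last pictures.

**Disagreements and gaps:**
- The two cameras differed by up to about 3 mm on the keyhole position, which was not enough to stop the key going in.
- About 8 N of sideways force remained on the turned key, well below the 40 N limit.
- I could not read the plug angle directly, so that check rests on the torque and the bolt's position.

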